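# Close down the resin mixing bench after a pour

### The job

The pour is finished, so close down the mixing bench. First close both open bottles, pushing each stopper fully home in the neck of its own colour (never put one into the other bottle's neck, that spoils the contents); only then stand every mixing paddle upright in the blue holder cup of the drying station, green blade up and foot down on the cup's floor; once all are in, start the dryer with a full press of its red button. Leave the mould, casting and pigment bottle at the back where they are.

Things in the scene. Friction and masses are not known exactly. Their poses are not given: they have to be found in the camera images.
- neck_blue (a point): centre of the mouth, at rim height, of the white bottle with blue neck and blue band. Bottle fixed to the bench, 68 mm diameter, rim 120 mm above the bench; it stands on a black rubber foot disc 76 mm across and 6 mm high. Neck 38 mm outside diameter, bore 27 mm, 26 mm deep. z up
- neck_orange (a point): the same point on the like bottle with orange neck and band. The two bottles change places from start to start
- stopper_blue: blue stopper, 35 g. Origin on its axis at the underside of its flange; z up the axis to the grip head. Black tapered plug below, 24 mm long, 24 mm diameter narrowing to 18 mm; flange 36 mm across, 4 mm thick; then a square head 22 x 22 mm, 4 to 34 mm above the origin, faces square to x and y. Home = flange on rim. Starts upright in a hole of a fixed grey stand (60 x 104 x 28 mm)
- stopper_orange: orange stopper, same shape, in the other hole; the two change places
- paddle1: mixing paddle (three or all of the four are present), 170 mm, 35 g. Origin at mid length on the handle's centre line; x to the green blade. Wooden handle 16 x 16 mm, x = -85 (foot) to +40 mm; blade 24 x 10 mm, wide along y, z = -8 to +2 mm, x = +40 to +85. Starts lying across two low ridges (110 mm apart, tops 12 mm above the bench) of a thin grey mat, blade away from the robot
- paddle2: mixing paddle (three or all of the four are present), 170 mm, 35 g. Origin at mid length on the handle's centre line; x to the green blade. Wooden handle 16 x 16 mm, x = -85 (foot) to +40 mm; blade 24 x 10 mm, wide along y, z = -8 to +2 mm, x = +40 to +85. Starts lying across two low ridges (110 mm apart, tops 12 mm above the bench) of a thin grey mat, blade away from the robot
- paddle3: mixing paddle (three or all of the four are present), 170 mm, 35 g. Origin at mid length on the handle's centre line; x to the green blade. Wooden handle 16 x 16 mm, x = -85 (foot) to +40 mm; blade 24 x 10 mm, wide along y, z = -8 to +2 mm, x = +40 to +85. Starts lying across two low ridges (110 mm apart, tops 12 mm above the bench) of a thin grey mat, blade away from the robot
- paddle4: mixing paddle (three or all of the four are present), 170 mm, 35 g. Origin at mid length on the handle's centre line; x to the green blade. Wooden handle 16 x 16 mm, x = -85 (foot) to +40 mm; blade 24 x 10 mm, wide along y, z = -8 to +2 mm, x = +40 to +85. Starts lying across two low ridges (110 mm apart, tops 12 mm above the bench) of a thin grey mat, blade away from the robot
- cup_floor (a point): centre of the inner floor of the blue square cup, 28 mm above the bench. Cup 94 x 94 mm outside, walls and cross divider 4 mm thick, reaching 81 mm above this point; four cells 41 mm square centred at x, y = +-22.5 mm (axes along the sides, z up); any cell will do, shared too. Part of the fixed grey station, 24 mm high, which spans x = -190 to +60, y = +-60 mm here
- start_button_top (a point): centre of the top of the red button, 32 mm diameter, on the drying station 145 mm towards the robot from the cup's centre; press straight down
- start_button (a joint): travel of the button in m: 0 up, 0.006 fully down, about 5 N, springs back when let go; a press counts from 0.004
- mould: bystander: white plaster mould half, 70 x 90 x 52 mm, beyond the mat; origin under its centre
- casting: bystander: white cast plug, 48 mm diameter, 62 mm tall; origin under its centre
- pigment: bystander: small white bottle with black cap, 40 mm diameter, 90 mm tall; origin under its centre

How it is judged:
By the outcome, as a careful person would: the job done as asked, in the order asked, and still so for the second after the job is handed in, with the robot touching nothing.
Of paddle1, paddle2, paddle3, paddle4 only 3 to 4 are there at a start; the rules pass over those that are not, and their reading is None.
At some moment in a run one of paddle1, paddle2, paddle3, paddle4 may be knocked a few centimetres aside while the robot is not near it.
Once in a run the grip may slacken for a moment while it holds something.
It also fails if it takes over 210 s, if anything falls off the work surface, if the arm or the gripper's body presses on something with over 40 N, if the wrist force passes 120 N, or if a joint passes its speed limit or range.

### The arm

A 7-joint arm with a two-finger parallel gripper is mounted at the origin on the work surface. World frame = base frame: x ahead of the robot, y to its left, z up, the work surface at z = 0. Lengths are in m, angles in rad, forces in N, time in s.
With the tool pointing down it reaches from about 0.4 to 0.875 m from the base axis. Payload 6.5 kg.
Tool frame: the origin (TCP) lies on the centre line of the jaws, within the pads' length; the fingertips stand 25 mm ahead of it and the grasp point (between the pads) lies 6 mm ahead of it; z points along the fingers, y is the line along which they close (so a half turn about z gives the same grasp; the last joint's range is limited). The gripper opens to 88 mm and grips with 3 to 60 N. Pads are 18 mm wide; open, the fingers measure 123 mm over their backs; the gripper's body (75 mm by 187 mm) begins 45 mm behind the grasp point.
Start: joints at [-1.377, 0.536, -0.004, 1.538, 0.003, 1.067, -0.071], TCP at [0.167, 0.628, 0.264] pointing down, gripper open.
Joint ranges: [-2.7, 2.7], [-0.37, 2.16], [-1.27, 1.26], [0.24, 2.4], [-1.31, 4.45], [0.19, 1.91], [-2.76, 2.76]. Speed limits (rad/s): [2.39, 2.39, 3.14, 3.14, 3.14, 3.14, 3.14].

### API

Orientations are given as a 3x3 rotation matrix whose columns are the frame's x, y, z axes.
In Python, from rig import r gives the robot as it stands.
- The arm moves only by the tool drive_tool, never from a script. Its argument "series" is a list that holds one entry, the list of rows, each a list of 7 numbers: the turn, a rotation vector about the world's x, y, z in degrees, then the shift along the world's x, y, z in mm, then the opening, from -1 (shut) to 1 (fully open). A call has 1 to 12 rows; each row is the pose to reach, as a shift and turn from the pose commanded when the call began; what a row does not reach only later rows make up. A row lasts 1/12 s, in which the tool goes at most 41.7 mm and 7.16 degrees, less where a joint would pass 70% of its speed; a pose out of reach is approached as far as the arm can. A call with a gripper value outside its range is refused whole. The fingers move at their own pace and stop on an object; "newtons" is the grip in N (left out, the last holds). Time passes only in rows, so rows that repeat a pose let the fingers close. It gives the time, the measured TCP pose, the force, the opening and the grip force at its end, in the units of the state.
- r.get_state(): the state, without advancing time (a new reading comes with each control period).
- r.camera(name): name is "side" or "top" or "wrist"; returns a dict with "color" (384x512x3 uint8, red, green, blue), "fx", "fy", "cx", "cy" (pixels), "rvec" (rotation vector, rad) and "tvec" (3), from world to camera coordinates, as OpenCV has them; the wrist camera has in their place "tool_from_camera" (4x4, takes a point from camera to tool coordinates, whose origin is the TCP and whose axes are the flange's). Camera axes: x right, y down, z forward; pixel columns grow to the right and rows downward; lengths in m; the calibration is good to about 2 mm. A picture is of the moment at which its call begins: read the wrist's pose just before it. There is no depth.
- r.hand_in(): hands the job in; it is judged then, once.
The state is a dict: "clock": time; "q": joint angles; "joint_velocities": joint speeds; "effort": joint torques, N m; "position": TCP position; "ee_rot": TCP orientation; "ft_force": force on the tool from outside, world axes, zero at the start; "torque": the same for the moment, N m; "grip_width": finger opening in m; "grasp_force": force on a finger pad.
Only numpy, scipy, OpenCV 4.12 (cv2) and the standard library are available. Lean on these libraries where they do the work, as an engineer would, in place of code of your own. Each camera call takes 0.05 s, during which the arm holds its last target. There are 200 camera calls.

## Working session

There is one attempt and no reset: what is moved stays moved. The work goes in short steps, Python scripts to look and compute and a tool call to move; the robot and the scene stay as the last step left them, time stands still between calls to the robot, and variables do not carry over. Pictures are saved under pics/ and viewed, at most 14 in all, crops included, and the job is handed in when it is done.

Besides the shell and the picture viewer there is one more tool, called after ">>>" by a JSON object that holds its "api" and its "payload". drive_tool: Moves the arm, as the interface text tells. Its arguments: {"type":"object","properties":{"series":{"type":"array"},"newtons":{"type":"number"}},"required":["series"]}

```bash
mkdir -p pics; ls; python3 - <<'E'
from rig import r
import cv2,numpy as np
s=r.get_state();print({k:np.round(v,3).tolist() for k,v in s.items()})
for n in("top","side"):
    c=r.camera(n);cv2.imwrite(f"pics/{n}0.png",cv2.resize(c["color"][:,:,::-1],None,fx=1.5,fy=1.5))
    R=cv2.Rodrigues(np.array(c["rvec"]))[0];print(n,c["fx"],c["fy"],c["cx"],c["cy"],np.round(R,3).tolist(),(-R.T@np.ravel(c["tvec"])).round(3))
c=r.camera("wrist");print(c["fx"],np.round(c["tool_from_camera"],3).tolist())
E
```

```text
pics
{'clock': 0.0, 'q': [-1.377, 0.537, -0.004, 1.539, 0.003, 1.067, -0.071], 'joint_velocities': [-0.001, 0.001, 0.0, -0.003, 0.001, -0.001, -0.0], 'effort': [-0.002, -57.098, 0.99, -25.162, -0.056, 0.018, 0.0], 'position': [0.167, 0.628, 0.263], 'ee_rot': [[-0.966, 0.257, -0.0], [0.257, 0.966, -0.002], [-0.0, -0.002, -1.0]], 'ft_force': [-0.66, -1.213, -0.009], 'torque': [-0.004, -0.02, -0.017], 'grasp_force': 0.0, 'grip_width': 0.088}
top 485.76533917602444 485.76533917602444 249.45939801534374 189.99608541786804 [[0.025, -0.999, 0.021], [-0.986, -0.028, -0.163], [0.164, -0.016, -0.986]] [0.406 0.018 1.317]
side 370.70807297210087 370.70807297210087 253.92319639553205 189.8010331640194 [[0.894, -0.448, -0.008], [-0.353, -0.694, -0.628], [0.276, 0.564, -0.778]] [ 0.323 -0.573  0.896]
313.33840140673 [[0.0, -0.955, -0.296, 0.078], [1.0, 0.0, 0.0, 0.0], [-0.0, -0.296, 0.955, -0.12], [0.0, 0.0, 0.0, 1.0]]
```

View pics/top0.png

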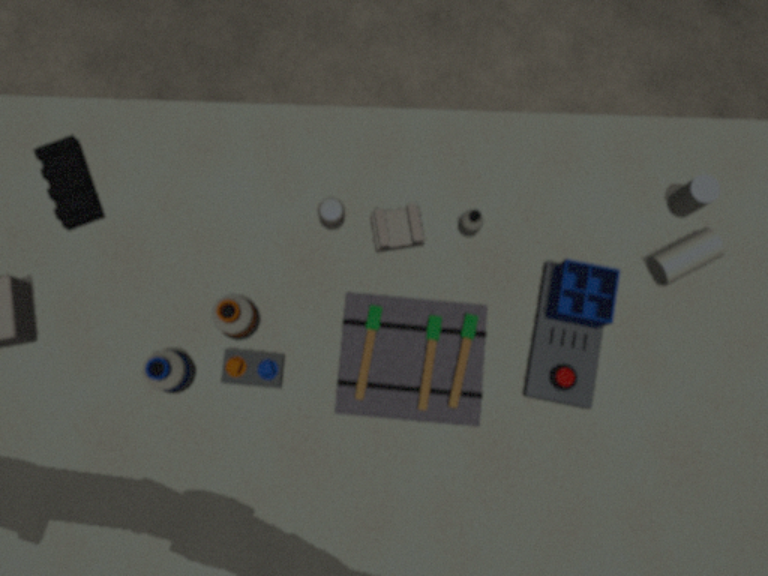

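View pics/side0.png

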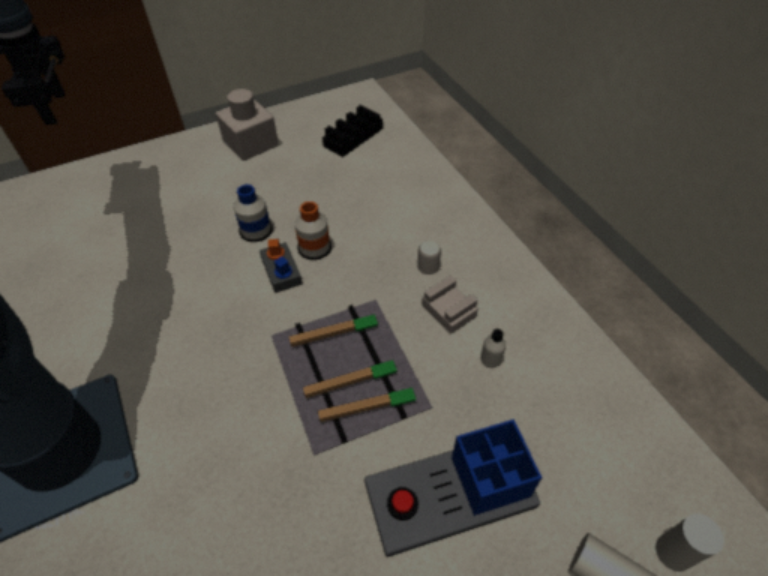

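The top view (1.5x) shows the orange neck at (229,311), the blue neck at (158,368), the orange stopper at (235,367) and the blue stopper at (268,369). The three paddles run from foot (360,398) to blade (374,318), (423,408) to (434,327) and (454,405) to (469,326). The cup is at (587,293) and the button at (565,377). The side view shows the same layout.

```bash
cat > h.py <<'E'
import cv2,numpy as np
from rig import r
def cam(n):
    if n=="wrist":
        s=r.get_state(); c=r.camera(n); T=np.eye(4);T[:3,:3]=s["ee_rot"];T[:3,3]=s["position"]
        M=T@np.array(c["tool_from_camera"]); R=M[:3,:3]; o=M[:3,3]
    else:
        c=r.camera(n); Rc=cv2.Rodrigues(np.array(c["rvec"]))[0]; R=Rc.T; o=-R@np.ravel(c["tvec"])
    c["R"]=R;c["o"]=o;c["K"]=np.array([[c["fx"],0,c["cx"]],[0,c["fy"],c["cy"]],[0,0,1]])
    c["hsv"]=cv2.cvtColor(c["color"],cv2.COLOR_RGB2HSV);return c
def ray(c,p): return c["R"]@np.linalg.solve(c["K"],[p[0],p[1],1.])
def plane(c,p,z): d=ray(c,p); return c["o"]+d*(z-c["o"][2])/d[2]
def proj(c,P): q=c["K"]@(c["R"].T@(np.asarray(P,float)-c["o"])); return q[:2]/q[2]
def tri(*cp):
    A=np.zeros((3,3));b=np.zeros(3);
    for c,p in cp:
        d=ray(c,p);d/=np.linalg.norm(d);M=np.eye(3)-np.outer(d,d);A+=M;b+=M@c["o"]
    return np.linalg.solve(A,b)
HUE=dict(orange=(3,16,150),wood=(8,20,80),red=(0,4,150),blue=(105,125,130),green=(50,75,120))
def mask(c,name,vmin=50):
    a,b,s=HUE[name];return cv2.inRange(c["hsv"],(a,s,vmin),(b,255,255))
def blobs(m,amin=15):
    n,l,st,ce=cv2.connectedComponentsWithStats(m)
    return [(ce[i].round(1).tolist(),st[i].tolist(),cv2.minAreaRect(cv2.findNonZero((l==i).astype(np.uint8)))) for i in range(1,n) if st[i][4]>=amin]
E
python3 - <<'E'
from h import *
for n in("top","side"):
    c=cam(n)
    for k in HUE:
        for b in blobs(mask(c,k)): print(n,k,b[0],b[1],np.round(b[2][1],1),round(b[2][2]))
    cv2.imwrite(f"pics/{n}_raw.png",c["color"][:,:,::-1])
    for u,v in ([(152,207),(105,245),(157,245),(178,246),(376,251),(243,255),(250,212),(391,195)] if n=="top" else [(206,140),(165,128),(183,161),(188,178),(267,333),(215,222),(330,305)]): print((u,v),c["hsv"][v,u],end=' ')
E
```

```text
top orange [151.7, 207.1] [145, 200, 15, 15, 91] [14.1 13.4] 45
top orange [157.9, 243.6] [151, 238, 13, 13, 77] [12.8 11.1] 56
top orange [372.6, 250.8] [371, 246, 5, 10, 17] [8.5 4.1] 72
top wood [151.7, 206.9] [144, 199, 16, 16, 137] [15. 15.] 90
top wood [242.9, 243.5] [237, 221, 13, 45, 271] [ 7.2 45.3] 9
top wood [284.4, 249.6] [279, 227, 12, 46, 276] [ 6.5 45.8] 8
top wood [306.0, 248.6] [299, 226, 15, 46, 286] [ 7.  45.9] 12
top wood [157.1, 244.1] [150, 237, 15, 15, 174] [14. 14.] 90
top red [376.3, 250.7] [371, 245, 12, 13, 94] [12. 11.] 90
top blue [388.5, 195.8] [371, 174, 41, 42, 757] [37.3 36.7] 9
top blue [105.4, 245.3] [98, 239, 15, 14, 89] [13. 14.] 90
top blue [178.0, 245.9] [172, 240, 13, 13, 133] [12. 12.] 90
top green [248.9, 211.6] [244, 204, 11, 16, 128] [ 9.  15.3] 11
top green [312.4, 217.4] [307, 209, 12, 17, 134] [ 9.  15.5] 13
top green [288.9, 217.9] [284, 210, 10, 17, 133] [ 9.2 15.6] 9
(152, 207) [135  18  28] (105, 245) [30 36  7] (157, 245) [ 16 210 101] (178, 246) [108 191  95] (376, 251) [  2 219  99] (243, 255) [ 19 130  88] (250, 212) [ 69 187  86
[... 576 characters left out ...]
 18, 334] [ 7.5 48. ] 76
side red [268.0, 333.6] [261, 327, 15, 15, 164] [14.1 13.4] 45
side blue [163.5, 127.4] [159, 124, 10, 7, 36] [6. 9.] 90
side blue [186.8, 174.4] [183, 172, 9, 6, 37] [5.7 6.4] 45
side blue [188.4, 182.4] [183, 178, 12, 8, 39] [ 6.1 11.2] 79
side blue [330.2, 308.9] [305, 280, 56, 52, 834] [44.  44.9] 72
side green [243.1, 214.5] [236, 210, 16, 10, 103] [ 7.  14.6] 76
side green [255.2, 245.7] [248, 241, 16, 11, 121] [ 8.  15.1] 73
side green [267.7, 264.0] [259, 259, 18, 11, 135] [ 8.4 16.3] 79
(206, 140) [ 10 226  62] (165, 128) [112 228  48] (183, 161) [ 11 208 126] (188, 178) [108 247  32] (267, 333) [  1 215 122] (215, 222) [ 15 136 105] (330, 305) [111 210  80]
```

```bash
python3 - <<'E'
from h import *
t=cam("top");s=cam("side")
pr=dict(neckO=((151.7,207.1),(205.7,138.5)),neckB=((105.4,245.3),(164,127)),stO=((157.5,244),(182.6,163)),stB=((178,246),(187.6,177)),btn=((376.3,250.7),(268,333.6)),cup=((390.5,193),(330.2,303)),
g1=((248.9,211.6),(243.1,214.5)),g2=((288.9,217.9),(255.2,245.7)),g3=((312.4,217.4),(267.7,264)),w1=((242.9,243.5),(213.4,221.3)),w2=((284.4,249.6),(224,254.3)),w3=((306,248.6),(235,271.1)))
zz=dict(n=.12,s=.06,b=.05,c=.109,g=.018,w=.022)
for k,(a,b) in pr.items():
    P=tri((t,a),(s,b));print(k,P.round(4),(proj(t,P)-a).round(1), plane(t,a,zz[k[0]]).round(4))
E
```

```text
neckO [0.557  0.2398 0.1153] [ 0.2 -0.7] [0.5546 0.2392 0.12  ]
neckB [0.4596 0.3469 0.1165] [ 0.2 -0.7] [0.4578 0.3462 0.12  ]
stO [0.4693 0.23   0.058 ] [ 0.2 -0.8] [0.4672 0.23   0.06  ]
stB [0.4656 0.1787 0.0468] [ 0.1 -0.6] [0.4635 0.1773 0.06  ]
btn [ 0.4669 -0.3401  0.0401] [ 0.1 -0.4] [ 0.4653 -0.3371  0.05  ]
cup [ 0.61   -0.361   0.1039] [ 0.  -0.1] [ 0.6089 -0.3593  0.109 ]
g1 [ 0.5641 -0.0035  0.0171] [ 0.2 -0.6] [ 0.5624 -0.0031  0.018 ]
g2 [ 0.5496 -0.1116  0.0167] [ 0.1 -0.4] [ 0.5484 -0.1112  0.018 ]
g3 [ 0.5534 -0.1753  0.0164] [ 0.2 -0.6] [ 0.5515 -0.1746  0.018 ]
w1 [0.4777 0.0104 0.0216] [ 0.1 -0.5] [0.4763 0.0107 0.022 ]
w2 [ 0.4634 -0.1     0.0211] [ 0.  -0.1] [ 0.4631 -0.0998  0.022 ]
w3 [ 0.4683 -0.1575  0.0214] [ 0.1 -0.4] [ 0.4673 -0.1573  0.022 ]
```

The two views agree to within about 2 mm. I'll move over the stoppers and refine with the wrist camera.

>>> {"api": "drive_tool", "payload": {"series": [[[0,0,5,100,-130,20,1],[0,0,11,200,-260,20,1],[0,0,11,283,-368,20,1],[0,0,11,283,-368,20,1],[0,0,11,283,-368,20,1],[0,0,11,283,-368,20,1],[0,0,11,283,-368,20,1],[0,0,11,283,-368,20,1],[0,0,11,283,-368,20,1],[0,0,11,283,-368,20,1],[0,0,11,283,-368,20,1],[0,0,11,283,-368,20,1]]]}}

```text
clock: 1.35
position: [0.4546, 0.253, 0.2844]
ee_rot: [[-0.997, 0.078, 0.003], [0.078, 0.997, -0.003], [-0.003, -0.002, -1.0]]
ft_force: [-0.1, -0.2, 0.5]
grip_width: 0.0883
grasp_force: 0.0
```

>>> {"api": "drive_tool", "payload": {"series": [[[0,0,0,0,0,0,0],[0,0,0,0,0,0,0],[0,0,0,0,0,0,0],[0,0,0,0,0,0,0]]]}}

```text
clock: 1.68
position: [0.4487, 0.262, 0.2836]
ee_rot: [[-0.998, 0.064, -0.001], [0.064, 0.998, 0.001], [0.001, 0.0, -1.0]]
ft_force: [-1.0, -0.1, 0.8]
grip_width: 0.0635
grasp_force: 0.0
```

```bash
cat >> h.py <<'E'
def save(c,name,f=1.5): cv2.imwrite("pics/"+name,cv2.resize(c["color"][:,:,::-1],None,fx=f,fy=f))
E
python3 - <<'E'
from h import *
c=cam("wrist");save(c,"w1.png")
import pickle;pickle.dump(c,open("w1.pkl","wb"))
for k in("orange","blue"):
    for b in blobs(mask(c,k,30),40): print(k,b[0],b[1],np.round(b[2][1],1),round(b[2][2]))
for n,P in dict(nO=(.557,.24,.12),nB=(.46,.347,.12),sO=(.469,.23,.062),sB=(.4656,.1787,.062)).items(): print(n,proj(c,P).round())
print(r.get_state()["q"])
E
```

```text
orange [233.5, 179.5] [220, 165, 29, 31, 686] [28.4 29.6] 14
orange [243.7, 226.7] [218, 218, 51, 26, 432] [50.7 22.4] 6
orange [240.0, 275.2] [223, 255, 34, 41, 1010] [40. 33.] 90
blue [312.6, 149.8] [299, 137, 46, 45, 284] [23.  57.3] 46
blue [344.4, 181.8] [323, 162, 43, 41, 1041] [42.  38.6] 53
blue [187.4, 179.8] [172, 165, 31, 32, 712] [28.3 30.2] 66
nO [239. 282.]
nB [344. 186.]
sO [226. 186.]
sB [181. 186.]
[-0.70217085  0.29038795  0.10646558  1.86563217 -0.03713295  0.98760733
  0.9265136 ]
```

View pics/w1.png

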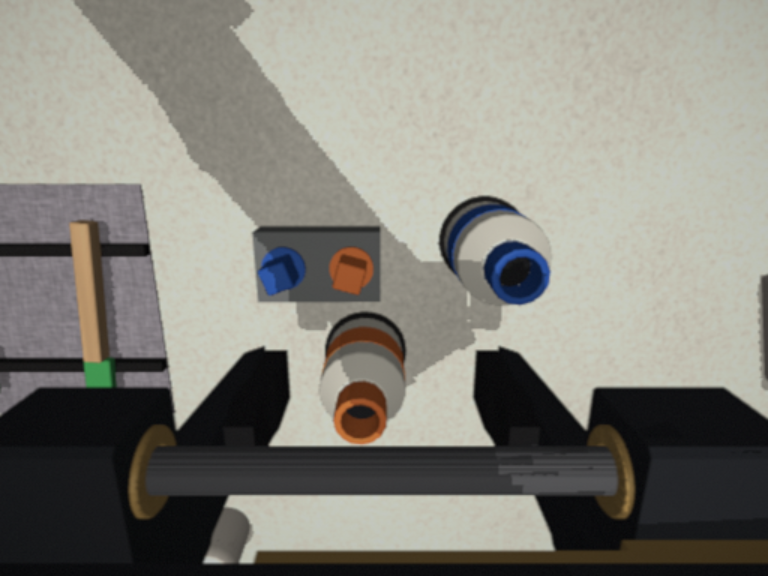

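The wrist view (1.5x) shows the blue stopper head at (278,272), the orange head at (352,270), the blue rim at (517,272) and the orange rim at (360,420). The heads are yawed, so I'll take their face angles from a zoomed crop.

```bash
python3 - <<'E'
from h import *
import pickle
c=pickle.load(open("w1.pkl","rb"))
cr=c["color"][155:205,165:255,::-1];cv2.imwrite("pics/crop1.png",cv2.resize(cr,None,fx=8,fy=8,interpolation=cv2.INTER_CUBIC))
for k in("orange","blue"):
    m=mask(c,k,30)
    v=c["hsv"][:,:,2].astype(float)
    ys,xs=np.nonzero(m[160:200,165:255]);print(k,np.histogram(v[160:200,165:255][ys,xs],12))
E
```

```text
orange (array([ 70,  10,   8,   5,   9,  11,  20,  26,  47,  45,  60, 375]), array([ 84.        ,  90.41666667,  96.83333333, 103.25      ,
       109.66666667, 116.08333333, 122.5       , 128.91666667,
       135.33333333, 141.75      , 148.16666667, 154.58333333,
       161.        ]))
blue (array([106,  28,  26,  28,  46,  73, 233,   4,  14,  24,  20, 110]), array([ 54.        ,  63.41666667,  72.83333333,  82.25      ,
        91.66666667, 101.08333333, 110.5       , 119.91666667,
       129.33333333, 138.75      , 148.16666667, 157.58333333,
       167.        ]))
```

View pics/crop1.png

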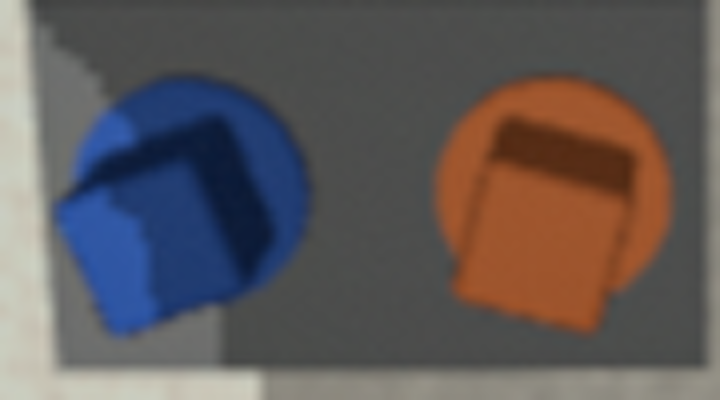

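```bash
python3 - <<'E'
from h import *
import pickle
c=pickle.load(open("w1.pkl","rb"));t=cam("top")
f=lambda p:(p[0]/8+165-.44,p[1]/8+155-.44)
for n,cs in dict(B=[(57,207),(187,157),(240,302),(120,335)],O=[(490,163),(632,192),(600,332),(455,293)]).items():
    P=np.array([plane(c,f(p),.062) for p in cs]);e1=P[1]-P[0]+P[2]-P[3];e2=P[2]-P[1]+P[3]-P[0]
    print(n,P.mean(0).round(4),[np.linalg.norm(e)/2 for e in(e1,e2)],[np.degrees(np.arctan2(e[1],e[0])) for e in(e1,e2)])
    m=np.mean([f(p) for p in cs],0)
    print(' tri w/ top', tri((c,m),(t,(157.2,243.5) if n=="O" else (177.7,245))).round(4))
# rims: fit ellipse to outer blob lower part vs dark bore
for k,box in dict(orange=(215,250,270,300),blue=(318,158,370,206)).items():
    x0,y0,x1,y1=box
    m=np.zeros((384,512),np.uint8);m[y0:y1,x0:x1]=mask(c,k,30)[y0:y1,x0:x1]
    v=c["hsv"][:,:,2].copy();b=(m>0)
    sub=c["hsv"][y0:y1,x0:x1,2]; 
    print(k);print('\n'.join(''.join('%4d'%q for q in row[::2]) for row in (sub*(m[y0:y1,x0:x1]>0))[::2]))
E
```

```text
B [0.4658 0.1815 0.062 ] [np.float64(0.01913194155821255), np.float64(0.02130997827730063)] [np.float64(104.9391344164019), np.float64(15.202503675382363)]
 tri w/ top [0.467  0.1793 0.0547]
O [0.4686 0.2372 0.062 ] [np.float64(0.020859369462806306), np.float64(0.020578876391564103)] [np.float64(72.35428084772882), np.float64(-18.148439748497626)]
 tri w/ top [0.4708 0.2344 0.0478]
orange
   0   0   0   0   0   0   0   0   0   0   0   0   0   0   0   0   0   0   0   0   0   0   0   0   0   0   0   0
   0   0   0   0   0   0   0   0   0   0   0   0   0   0   0   0   0   0   0   0   0   0   0   0   0   0   0   0
   0   0   0   0   0   0   0   0   0   0   0   0   0   0   0   0   0   0   0   0   0   0   0   0   0   0   0   0
   0   0   0   0   0   0   0   0   0   0  84  84  84  86  85  85  90   0   0   0   0   0   0   0   0   0   0   0
   0   0   0   0   0   0   0   0  90  85  85  85  86  86  87  86  86  86   0   0   0   0   0   0   0   0   0   0
   0   0   0   0   0   0   0  90  92  85  84  86  86  87  85  87  86  86  84   0   0   0   0   0   0   0   0   0
   0   0   0   0   0   0  87  
[... 3941 characters left out ...]
91  61  61  61  60  60  59  59  59  58  56  55  82 113 109   0   0   0
   0   0   0   0   0   0  91 111 109  74  60  61  61  62  60  60  59  58  57  78 111 110   0   0   0   0
   0   0   0   0   0   0   0 102 110 107  86  62  61  61  60  60  59  61  96 113 109   0   0   0   0   0
   0   0   0   0   0   0   0   0 105 110 112 104  93  86  78  87 102 110 114 108   0   0   0   0   0   0
   0   0   0   0   0   0   0   0   0   0 107 111 111 113 114 113 111 108 109   0   0   0   0   0   0   0
   0   0   0   0   0   0   0   0   0   0   0   0   0   0 107   0   0   0   0   0   0   0   0   0   0   0
   0   0   0   0   0   0   0   0   0   0   0   0   0   0   0   0   0   0   0   0   0   0   0   0   0   0
```

>>> {"api": "drive_tool", "payload": {"series": [[[0,0,6,6,-30,-30,-0.2],[0,0,12,12,-60,-60,-0.2],[0,0,18.7,17,-82,-84,-0.2],[0,0,18.7,17,-82,-84,-0.2],[0,0,18.7,17,-82,-84,-0.2],[0,0,18.7,17,-82,-84,-0.2],[0,0,18.7,17,-82,-84,-0.2],[0,0,18.7,17,-82,-84,-0.2],[0,0,18.7,17,-82,-84,-0.2]]]}}

```text
clock: 2.53
position: [0.4672, 0.1795, 0.2005]
ee_rot: [[-0.966, -0.257, 0.001], [-0.257, 0.966, 0.001], [-0.002, 0.001, -1.0]]
ft_force: [0.8, 0.8, -0.2]
grip_width: 0.0356
grasp_force: 0.0
```

```bash
python3 - <<'E'
from h import *
import pickle
c=cam("wrist");pickle.dump(c,open("w2.pkl","wb"))
s=r.get_state();print(np.round(s["position"],4),np.round(s["ee_rot"],3).tolist(),s["grip_width"],s["ft_force"],s["q"])
for n,P in dict(sO=(.469,.235,.062),sB=(.466,.180,.062)).items(): print(n,proj(c,P).round())
u,v=proj(c,(.467,.207,.05)).astype(int)
y0=max(v-75,0);x0=max(u-100,0);print(x0,y0)
cv2.imwrite("pics/crop2.png",cv2.resize(c["color"][y0:y0+150,x0:x0+200,::-1],None,fx=4,fy=4,interpolation=cv2.INTER_CUBIC))
E
```

```text
[0.4671 0.1792 0.2003] [[-0.966, -0.257, 0.001], [-0.257, 0.966, 0.001], [-0.001, 0.0, -1.0]] 0.03492360848327772 [-0.12935775  0.51659925 -0.92046144] [-0.51575777  0.36964156  0.07278232  1.9895044  -0.03758959  0.78236907
  1.40924363]
sO [314. 205.]
sB [254. 187.]
182 116
```

View pics/crop2.png

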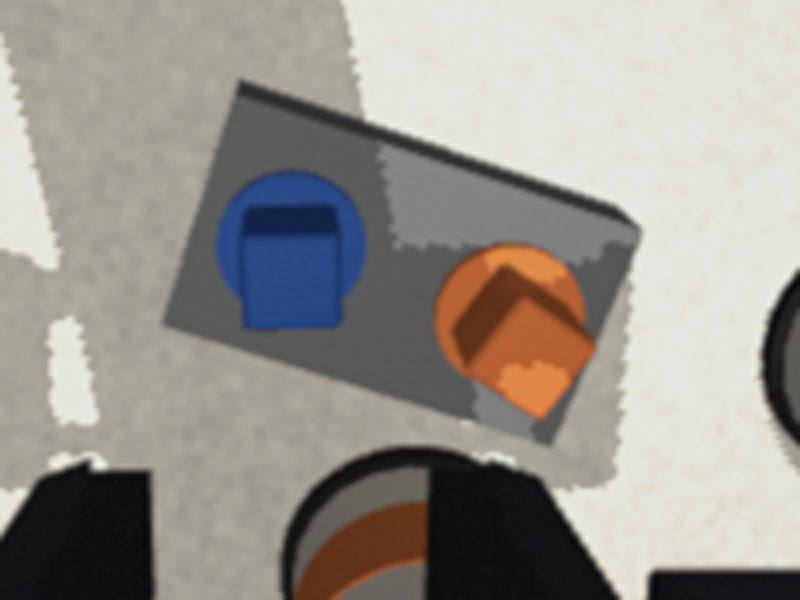

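In the zoomed crop, the blue head's top face is square to the tool and centred at crop (293,281). The orange top face is centred at (533,356).

```bash
python3 - <<'E'
from h import *
import pickle
a=pickle.load(open("w1.pkl","rb"));b=pickle.load(open("w2.pkl","rb"))
f=lambda p:(p[0]/8+165-.44,p[1]/8+155-.44);g=lambda p:(p[0]/4+182-.37,p[1]/4+116-.37)
B=f((151,250));O=f((544,245));print("B",tri((a,B),(b,g((293,281)))).round(4),plane(b,g((293,281)),.062).round(4))
print("O",tri((a,O),(b,g((533,356)))).round(4),plane(b,g((533,356)),.062).round(4))
P=[plane(b,g(p),.062) for p in [(525,297),(596,345),(543,418),(470,365)]]
print([np.degrees(np.arctan2(*(q[1::-1]))) for q in (P[1]-P[0],P[2]-P[1],P[3]-P[2],P[0]-P[3])])
# rims from w1: bounding of top ring (outer 38 mm): centre px
for n,p in dict(O=(215+24.5,250+30.5),B=(318+30,158+25.5)).items():
    q=plane(a,p,.12);e=[abs(proj(a,q+[0,d,0])[0]-p[0]) for d in(.019,.0135)];print(n,p,q.round(4),e)
E
```

```text
B [0.4661 0.1809 0.0597] [0.4652 0.1807 0.062 ]
O [0.4693 0.2369 0.0587] [0.4682 0.2359 0.062 ]
[np.float64(70.66328961316125), np.float64(-16.59612941826356), np.float64(-111.90216822454964), np.float64(159.2609061157325)]
O (239.5, 280.5) [0.5552 0.2408 0.12  ] [np.float64(18.258949912069966), np.float64(12.969512426422739)]
B (348, 183.5) [0.4573 0.3508 0.12  ] [np.float64(20.29859984225385), np.float64(14.417835651186465)]
```

>>> {"api": "drive_tool", "payload": {"series": [[[0,0,0,-1,2,-40,-0.2],[0,0,0,-1,2,-80,-0.2],[0,0,0,-1,2,-110,-0.2],[0,0,0,-1,2,-125,-0.2],[0,0,0,-1,2,-134,-0.2],[0,0,0,-1,2,-134,-0.2],[0,0,0,-1,2,-134,-0.2],[0,0,0,-1,2,-134,-1],[0,0,0,-1,2,-134,-1],[0,0,0,-1,2,-134,-1],[0,0,0,-1,2,-134,-1]]], "newtons": 35}}

```text
clock: 3.5
position: [0.4669, 0.1806, 0.0669]
ee_rot: [[-0.967, -0.256, 0.002], [-0.256, 0.967, 0.001], [-0.002, 0.0, -1.0]]
ft_force: [-0.8, 0.1, 8.0]
grip_width: 0.0215
grasp_force: 35.0
```

>>> {"api": "drive_tool", "payload": {"series": [[[0,0,0,0,0,40,-1],[0,0,0,0,0,80,-1],[0,0,0,0,0,120,-1],[0,0,0,0,0,160,-1],[0,0,-7,-10,35,165,-1],[0,0,-15,-20,65,165,-1],[0,0,-15,-20,65,165,-1],[0,0,-15,-20,65,165,-1],[0,0,-15,-20,65,165,-1],[0,0,-15,-20,65,165,-1],[0,0,-15,-20,65,165,-1]]]}}

```text
clock: 4.42
position: [0.4463, 0.2438, 0.2305]
ee_rot: [[-1.0, 0.004, -0.0], [0.004, 1.0, -0.001], [0.0, -0.001, -1.0]]
ft_force: [0.0, -0.6, -1.1]
grip_width: 0.0217
grasp_force: 35.0
```

```bash
python3 - <<'E'
from h import *
import pickle
c=cam("wrist");pickle.dump(c,open("w3.pkl","wb"));save(c,"w3.png")
s=r.get_state();print(np.round(s["position"],4),np.round(s["ee_rot"],3).tolist(),s["grip_width"],s["ft_force"])
for n,P in dict(nO=(.5555,.2405,.12),nB=(.4575,.35,.12)).items(): print(n,proj(c,P).round())
E
```

```text
[0.4463 0.2439 0.2305] [[-1.0, 0.004, -0.0], [0.004, 1.0, -0.001], [0.0, -0.001, -1.0]] 0.02173004359727716 [ 0.06998443 -0.49168878 -0.30106609]
nO [250. 316.]
nB [389. 212.]
```

View pics/w3.png

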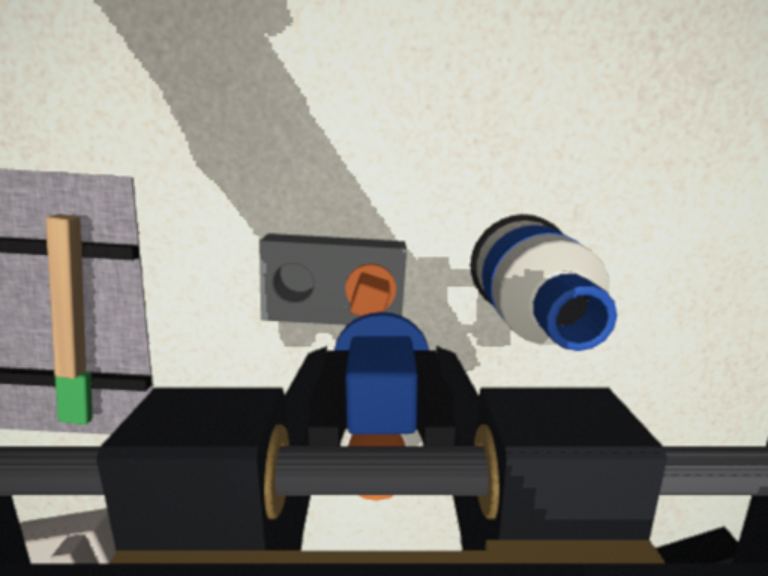

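The blue rim is at (582,318) in the 1.5x view, which matches the prediction. The stopper is held square.

>>> {"api": "drive_tool", "payload": {"series": [[[0,0,0,4,38,0,-1],[0,0,0,8,76,0,-1],[0,0,0,11,106,0,-1],[0,0,0,11,106,0,-1],[0,0,0,11,106,0,-1],[0,0,0,11,106,-20,-1],[0,0,0,11,106,-40,-1],[0,0,0,11,106,-52,-1],[0,0,0,11,106,-58,-1],[0,0,0,11,106,-58,-1]]]}}

```text
clock: 5.3
position: [0.4568, 0.3495, 0.1716]
ee_rot: [[-1.0, 0.005, -0.002], [0.005, 1.0, -0.002], [0.001, -0.002, -1.0]]
ft_force: [-0.8, -0.6, -0.0]
grip_width: 0.0221
grasp_force: 35.0
```

```bash
python3 - <<'E'
from h import *
import pickle
a=pickle.load(open("w1.pkl","rb"));b=pickle.load(open("w3.pkl","rb"));print(tri((a,(348,183.5)),(b,(388,212))).round(4))
c=cam("wrist");cv2.imwrite("pics/w4.png",cv2.resize(c["color"][150:350,130:390,::-1],None,fx=3,fy=3))
s=r.get_state();print(s["ft_force"],s["position"])
E
```

```text
[0.4592 0.3519 0.1153]
[0.46346623 0.0785307  0.33821932] [0.45714292 0.35019573 0.17258581]
```

View pics/w4.png

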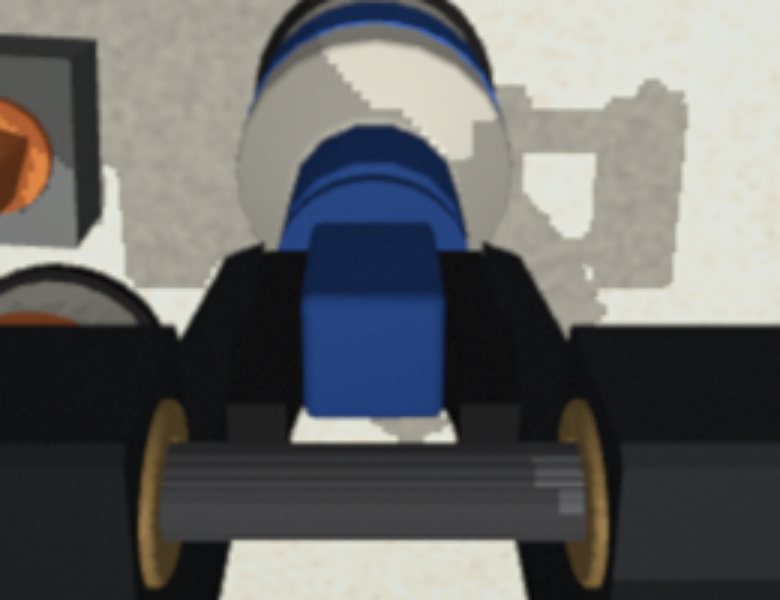

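The plug is in the blue mouth and centred, so I'll push it home.

>>> {"api": "drive_tool", "payload": {"series": [[[0,0,0,0,0,-6,-1],[0,0,0,0,0,-11,-1],[0,0,0,0,0,-14,-1],[0,0,0,0,0,-16,-1],[0,0,0,0,0,-16,-1],[0,0,0,0,0,-16,-1]]]}}

```text
clock: 5.85
position: [0.4582, 0.3509, 0.1589]
ee_rot: [[-1.0, 0.004, 0.002], [0.004, 1.0, 0.001], [-0.002, 0.001, -1.0]]
ft_force: [-1.8, -4.9, 17.3]
grip_width: 0.0214
grasp_force: 35.0
```

>>> {"api": "drive_tool", "payload": {"series": [[[0,0,0,0,0,-2,-1],[0,0,0,0,0,-2,-1],[0,0,0,0,0,-2,-1]]]}}

```text
clock: 6.1
position: [0.4583, 0.3509, 0.1588]
ee_rot: [[-1.0, 0.004, 0.002], [0.004, 1.0, 0.001], [-0.002, 0.001, -1.0]]
ft_force: [-7.5, -9.4, 35.6]
grip_width: 0.0217
grasp_force: 35.0
```

>>> {"api": "drive_tool", "payload": {"series": [[[0,0,0,0,0,4,-1],[0,0,0,0,0,4,-0.1],[0,0,0,0,0,4,-0.1],[0,0,0,0,0,4,-0.1],[0,0,0,0,0,40,-0.1],[0,0,0,0,0,80,-0.1],[0,0,0,0,0,105,-0.1],[0,0,-6,5,-40,105,-0.1],[0,0,-12,10,-80,105,-0.1],[0,0,-18.3,14.5,-116,105,-0.1],[0,0,-18.3,14.5,-116,105,-0.1],[0,0,-18.3,14.5,-116,105,-0.1]]]}}

```text
clock: 7.1
position: [0.4716, 0.2332, 0.2594]
ee_rot: [[-0.947, 0.32, -0.001], [0.32, 0.947, -0.001], [0.0, -0.001, -1.0]]
ft_force: [-0.0, 0.7, 0.5]
grip_width: 0.0397
grasp_force: 0.0
```

>>> {"api": "drive_tool", "payload": {"series": [[[2,6,0,0,0,0,-0.1],[4,12,0,0,0,0,-0.1],[4.9,14.2,0,0,0,0,-0.1],[4.9,14.2,0,0,0,0,-0.1],[4.9,14.2,0,0,0,0,-0.1],[4.9,14.2,0,0,0,0,-0.1]]]}}

```text
clock: 7.6
position: [0.4706, 0.2365, 0.2593]
ee_rot: [[-0.917, 0.315, -0.245], [0.304, 0.949, 0.084], [0.259, 0.002, -0.966]]
ft_force: [-0.8, 0.4, -0.4]
grip_width: 0.04
grasp_force: 0.0
```

```bash
python3 - <<'E'
from h import *
import pickle
c=cam("wrist");pickle.dump(c,open("w5.pkl","wb"));save(c,"w5.png")
s=r.get_state();print(np.round(s["position"],4),np.round(s["ee_rot"],3).tolist(),s["grip_width"],s["q"])
for n,P in dict(sO=(.469,.2365,.062),nB=(.458,.351,.154)).items(): print(n,proj(c,P).round())
E
```

```text
[0.4706 0.2364 0.2596] [[-0.917, 0.315, -0.245], [0.303, 0.949, 0.084], [0.259, 0.003, -0.966]] 0.03972997248378341 [-0.55812714  0.44102232  0.14789415  1.73973898 -0.2607586   1.1728111
  0.95944958]
sO [253. 218.]
nB [390. 173.]
```

View pics/w5.png

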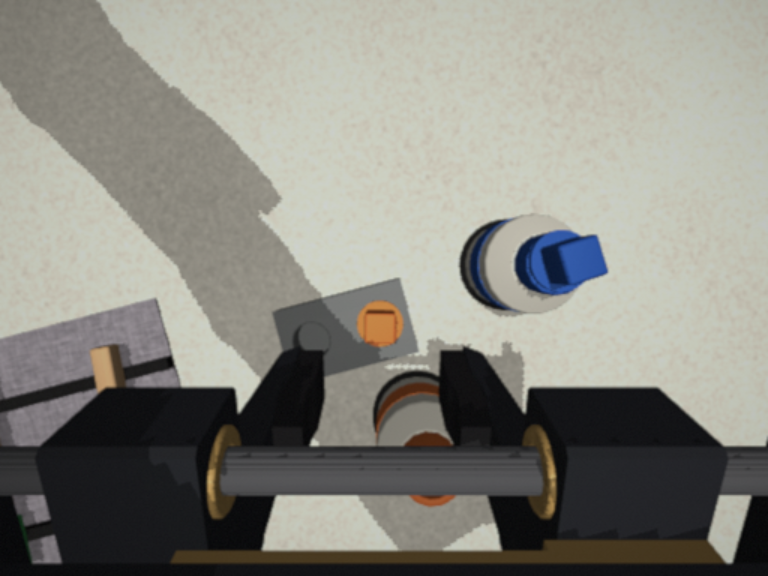

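The blue stopper is seated. The orange head is at (380,326), aligned and as predicted, so I'll grasp it.

>>> {"api": "drive_tool", "payload": {"series": [[[0,0,0,2,-1,-40,-0.1],[0,0,0,2,-1,-80,-0.1],[0,0,0,2,-1,-120,-0.1],[0,0,0,2,-1,-155,-0.1],[0,0,0,2,-1,-180,-0.1],[0,0,0,2,-1,-191,-0.1],[0,0,0,2,-1,-191,-0.1],[0,0,0,2,-1,-191,-0.1],[0,0,0,2,-1,-191,-1],[0,0,0,2,-1,-191,-1],[0,0,0,2,-1,-191,-1],[0,0,0,2,-1,-191,-1]]], "newtons": 35}}

```text
clock: 8.65
position: [0.4744, 0.2347, 0.0702]
ee_rot: [[-0.917, 0.317, -0.243], [0.306, 0.948, 0.086], [0.258, 0.004, -0.966]]
ft_force: [-0.1, -0.0, 7.5]
grip_width: 0.0213
grasp_force: 35.0
```

>>> {"api": "drive_tool", "payload": {"series": [[[0,0,0,0,0,40,-1],[0,0,0,0,0,80,-1],[0,0,0,0,0,120,-1],[0,0,0,0,0,150,-1],[0,0,0,35,2,150,-1],[0,0,0,70,4,150,-1],[0,0,0,87,4.5,150,-1],[0,0,0,87,4.5,150,-1],[0,0,0,87,4.5,140,-1],[0,0,0,87,4.5,122,-1],[0,0,0,87,4.5,122,-1],[0,0,0,87,4.5,122,-1]]]}}

```text
clock: 9.65
position: [0.5585, 0.2386, 0.1897]
ee_rot: [[-0.915, 0.317, -0.248], [0.306, 0.948, 0.084], [0.262, 0.001, -0.965]]
ft_force: [-0.1, -0.4, -0.8]
grip_width: 0.0217
grasp_force: 35.0
```

```bash
python3 - <<'E'
from h import *
c=cam("wrist");cv2.imwrite("pics/w6.png",cv2.resize(c["color"][130:330,130:390,::-1],None,fx=3,fy=3))
s=r.get_state();print(np.round(s["position"],4),s["ft_force"],s["grip_width"])
E
```

```text
[0.5593 0.2388 0.1906] [ 0.10502503 -0.34620108 -0.41628478] 0.02148710287429312
```

View pics/w6.png

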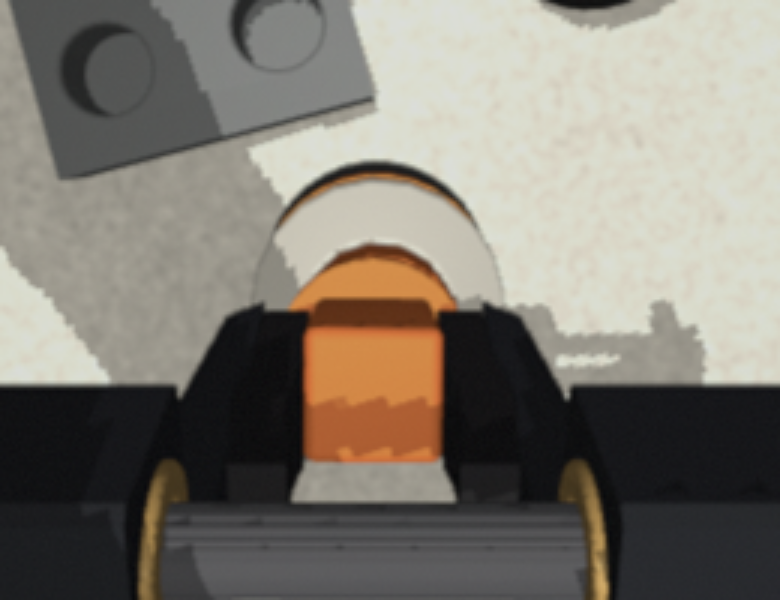

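Laterally it's centred over the orange neck, at about 374 px against 376 px. I'll correct x by 2 mm and go down.

>>> {"api": "drive_tool", "payload": {"series": [[[0,0,0,2,0,0,-1],[0,0,0,2,0,-6,-1],[0,0,0,2,0,-12,-1],[0,0,0,2,0,-16,-1],[0,0,0,2,0,-16,-1]]]}}

```text
clock: 10.12
position: [0.5618, 0.2385, 0.1736]
ee_rot: [[-0.916, 0.317, -0.247], [0.306, 0.948, 0.084], [0.26, 0.001, -0.965]]
ft_force: [0.5, -0.1, -0.6]
grip_width: 0.0216
grasp_force: 35.0
```

>>> {"api": "drive_tool", "payload": {"series": [[[0,0,0,0,0,-6,-1],[0,0,0,0,0,-11,-1],[0,0,0,0,0,-14,-1],[0,0,0,0,0,-15,-1],[0,0,0,0,0,-15,-1]]]}}

```text
clock: 10.53
position: [0.5625, 0.2387, 0.1621]
ee_rot: [[-0.916, 0.317, -0.246], [0.306, 0.948, 0.085], [0.26, 0.003, -0.966]]
ft_force: [-4.9, -2.2, 19.1]
grip_width: 0.0217
grasp_force: 35.0
```

>>> {"api": "drive_tool", "payload": {"series": [[[0,0,0,0,0,-2,-1],[0,0,0,0,0,-2,-1],[0,0,0,0,0,-2,-1]]]}}

```text
clock: 10.78
position: [0.5625, 0.2386, 0.162]
ee_rot: [[-0.916, 0.317, -0.246], [0.305, 0.948, 0.086], [0.261, 0.004, -0.965]]
ft_force: [-9.1, -5.4, 31.7]
grip_width: 0.0217
grasp_force: 35.0
```

>>> {"api": "drive_tool", "payload": {"series": [[[0,0,0,0,0,3,-1],[0,0,0,0,0,3,-0.1],[0,0,0,0,0,3,-0.1],[0,0,0,0,0,3,-0.1],[0,0,0,0,0,40,-0.1],[0,0,0,0,0,80,-0.1],[0,0,0,0,0,120,-0.1],[0,0,0,-30,-30,130,-0.1],[0,0,0,-60,-60,130,-0.1],[0,0,0,-80,-80,130,-0.1],[0,0,0,-80,-80,130,-0.1],[0,0,0,-80,-80,130,-0.1]]]}}

```text
clock: 11.78
position: [0.4818, 0.1577, 0.2877]
ee_rot: [[-0.915, 0.319, -0.245], [0.308, 0.948, 0.085], [0.26, 0.002, -0.966]]
ft_force: [0.5, 0.3, 0.5]
grip_width: 0.0392
grasp_force: 0.0
```

```bash
python3 - <<'E'
from h import *
s=r.get_state();print(np.round(s["position"],4),np.round(s["q"],4).tolist())
a=cam("side");x,y=proj(a,(.5,.27,.08)).astype(int)
w=cam("wrist")
im=np.hstack([cv2.resize(a["color"][y-50:y+50,x-50:x+50],(400,400),interpolation=cv2.INTER_CUBIC),cv2.resize(w["color"],None,fx=.78,fy=1.0416)[:400]])
cv2.imwrite("pics/chk1.png",im[:,:,::-1])
# kinematic fit
from scipy.optimize import least_squares
from scipy.spatial.transform import Rotation as Ro
D=[([-1.377,.536,-.004,1.538,.003,1.067,-.071],[.167,.628,.264],[[-.966,.257,0],[.257,.966,0],[0,0,-1]]),
([-0.70217085,0.29038795,0.10646558,1.86563217,-0.03713295,0.98760733,0.9265136],[.4487,.262,.2836],[[-0.998,0.064,-0.001],[0.064,0.998,0.001],[0.001,0,-1]]),
([-0.51575777,0.36964156,0.07278232,1.9895044,-0.03758959,0.78236907,1.40924363],[.4671,.1792,.2003],[[-.966,-.257,.001],[-.257,.966,.001],[-.001,0,-1]]),
([-0.55812714,0.44102232,0.14789415,1.73973898,-0.2607586,1.1728111,0.95944958],[.4706,.2364,.2596],[[-0.917,0.315,-0.245],[0.303,0.949,0.084],[0.259,0.003,-0.966]]),
(s["q"],s["position"],s["ee_rot"])]
import itertools,pickle
pickle.dump(D,open("D.pkl","wb"))
def fk(q,p,sg):
    q=np.array(q)*sg;b,h,a1,a2,w,ex,c7,e1,e2=p
    R=Ro.from_euler('z',b+q[0]);P=np.array([0,0,h])
    R=R*Ro.from_euler('y',q[1])*Ro.from_euler('z',q[2]);P=P+R.apply([e1,0,a1])
    R=R*Ro.from_euler('y',q[3]);R=R*Ro.from_euler('z',q[4]);P=P+R.apply([e2,0,a2])
    R=R*Ro.from_euler('y',q[5]);R=R*Ro.from_euler('z',q[6]+c7);P=P+R.apply([0,0,w])+Ro.identity().apply([0,0,0])
    return P,R
best=[]
for sg in itertools.product([1,-1],repeat=4):
    S=np.array([sg[0],1,sg[1],1,sg[2],1,sg[3]])
    def res(p):
        o=[]
        for q,P,R in D:
            p_,r_=fk(q,p,S);o+=list((p_-P)*5)+list((r_.as_matrix()-np.array(R)).ravel())
        return o
    for b0 in(0,1.57,3.1,-1.57):
      for c0 in (0,1.57,3.1,-1.57):
        f=least_squares(res,[b0,.35,.4,.4,.25,0,c0,0,0]);best.append((f.cost,sg,f.x.round(4)))
best.sort(key=lambda t:t[0])
for b in best[:3]:print(b)
E
```

```text
[0.4818 0.1577 0.2877] [-0.4587, 0.3896, 0.191, 1.7472, -0.2338, 1.2389, 1.0742]
(np.float64(0.001989696159470653), (-1, -1, -1, -1), array([-7.87000e-02,  3.62800e-01,  4.84800e-01,  4.46100e-01,
        3.03600e-01,  2.20479e+01,  1.49300e+00,  5.20000e-03,
       -8.60000e-03]))
(np.float64(0.00198969615947066), (-1, -1, -1, -1), array([-7.87000000e-02,  3.62800000e-01,  4.84800000e-01,  4.46100000e-01,
        3.03600000e-01, -6.85561878e+04,  1.49300000e+00,  5.20000000e-03,
       -8.60000000e-03]))
(np.float64(0.0019896961594706836), (-1, -1, -1, -1), array([-7.870000e-02,  3.628000e-01,  4.848000e-01,  4.461000e-01,
        3.036000e-01,  5.014565e+02,  1.493000e+00,  5.200000e-03,
       -8.600000e-03]))
```

View pics/chk1.png

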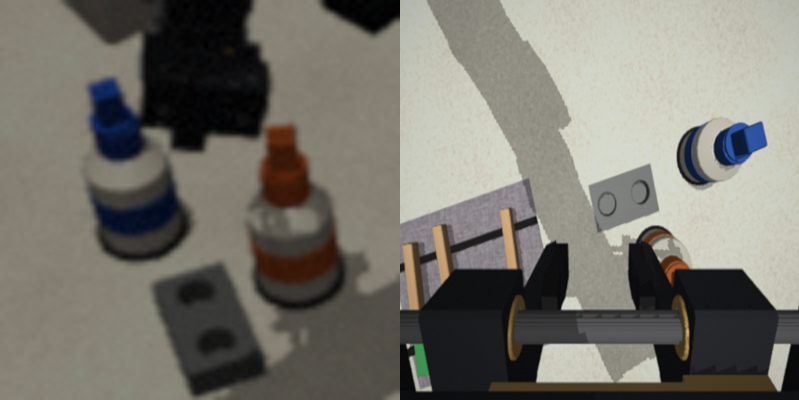

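Both stoppers are home in their own necks. Next I'll use the fitted arm model to check which horizontal tool poses are reachable over the cup.

```bash
cat > kin.py <<'E'
import numpy as np
from scipy.spatial.transform import Rotation as Ro
from scipy.optimize import least_squares
p=[-.0787,.3628,.4848,.4461,.3036,1.493,.0052,-.0086];S=np.array([-1,1,-1,1,-1,1,-1])
lo=np.array([-2.7,-.37,-1.27,.24,-1.31,.19,-2.76])+.03;hi=np.array([2.7,2.16,1.26,2.4,4.45,1.91,2.76])-.03
def fk(q):
    q=np.array(q)*S;b,h,a1,a2,w,c7,e1,e2=p
    R=Ro.from_euler('zyz',[0,0,0])*Ro.from_euler('z',b+q[0])*Ro.from_euler('y',q[1])*Ro.from_euler('z',q[2]);P=np.array([0,0,h])+R.apply([e1,0,a1])
    R=R*Ro.from_euler('y',q[3])*Ro.from_euler('z',q[4]);P=P+R.apply([e2,0,a2])
    R=R*Ro.from_euler('y',q[5])*Ro.from_euler('z',q[6]+c7);return P+R.apply([0,0,w]),R
def ik(P,R,q0,reg=0):
    R=Ro.from_matrix(R)
    def res(q):
        a,b=fk(q);return np.r_[(a-P)*5,(b*R.inv()).as_rotvec(),reg*(q-q0)]
    f=least_squares(res,np.clip(q0,lo+1e-3,hi-1e-3),bounds=(lo,hi));return np.linalg.norm(f.fun[:6]),f.x
def Rplace(phi,eps):  # tool z at azimuth phi, eps below horizontal; closing axis y horizontal
    h=np.array([np.cos(phi),np.sin(phi),0]);z=h*np.cos(eps)-np.array([0,0,np.sin(eps)])
    x=np.array([0,0,-1.])*1; x=-(np.array([0,0,1])*np.cos(eps)+h*np.sin(eps)); # from down-tool x=-X rotating with the tool
    y=np.cross(z,x);return np.c_[x,y,z]
E
python3 - <<'E'
from kin import *
rng=np.random.default_rng(0)
d=np.radians
print(Rplace(0,d(90)).round(2).tolist())
for eps in(0,20,35):
  for phi in range(-180,180,30):
    out=[]
    for P in([.59,-.36,.16],[.59,-.36,.26]):
      best=(9,None)
      for flip in(1,-1):
        R=Rplace(d(phi),d(eps));
        if flip<0:R=R@np.diag([-1,-1,1])
        for k in range(10):
          e,q=ik(np.array(P),R,rng.uniform(lo,hi))
          if e<best[0]:best=(e,q,flip)
          if e<1e-3:break
        if best[0]<1e-3:break
      out.append((round(best[0],3),best[2],best[1].round(1).tolist() if best[0]<.02 else ''))
    print(eps,phi,out)
E
```

```text
[[-1.0, -0.0, 0.0], [-0.0, 1.0, 0.0], [-0.0, 0.0, -1.0]]
0 -180 [(np.float64(0.546), -1, ''), (np.float64(0.554), 1, '')]
0 -150 [(np.float64(0.106), 1, ''), (np.float64(0.09), 1, '')]
0 -120 [(np.float64(0.0), 1, [0.1, 1.3, 0.0, 1.2, 1.3, 1.8, -1.0]), (np.float64(0.0), 1, [-0.0, 1.1, 0.2, 1.3, 1.2, 1.7, -0.9])]
0 -90 [(np.float64(0.0), 1, [-0.5, 1.3, 0.7, 1.7, 1.2, 1.0, -1.2]), (np.float64(0.0), 1, [0.0, 0.9, 0.0, 1.7, 1.7, 1.5, -1.2])]
0 -60 [(np.float64(0.0), 1, [0.3, 1.0, -0.1, 2.0, 2.4, 1.6, -1.5]), (np.float64(0.0), 1, [0.3, 0.8, -0.2, 2.1, 2.4, 1.5, -1.4])]
0 -30 [(np.float64(0.0), 1, [0.6, 1.0, -0.2, 2.2, 3.3, 1.6, -1.5]), (np.float64(0.0), 1, [0.8, 0.8, -0.3, 2.2, 3.2, 1.4, -1.4])]
0 0 [(np.float64(0.0), 1, [1.4, 1.3, -0.7, 2.0, 4.3, 0.9, -1.4]), (np.float64(0.0), 1, [1.2, 0.9, -0.5, 2.1, 4.2, 1.1, -1.6])]
0 30 [(np.float64(0.0), 1, [0.6, 1.2, 0.5, 1.6, 4.3, 1.9, -2.1]), (np.float64(0.0), 1, [0.6, 1.0, 0.4, 1.7, 4.4, 1.8, -2.2])]
0 60 [(np.float64(0.0), 1, [1.2, 1.4, -0.7, 1.1, -0.6, 1.5, -2.6]), (np.float64(0.0), 1, [1.0, 1.1, -0.2, 1.2, -1.2, 1.8, -2.4])]
0 90 [(np.float64
[... 2180 characters left out ...]
64(0.0), 1, [0.0, 0.5, 0.5, 2.1, 3.6, 0.4, -2.2])]
35 0 [(np.float64(0.0), 1, [-0.1, 1.2, 1.2, 2.0, 4.0, 1.5, -2.7]), (np.float64(0.0), 1, [0.1, 0.6, 0.8, 2.0, 4.4, 1.0, -2.6])]
35 30 [(np.float64(0.0), 1, [0.9, 0.8, -0.1, 1.7, -1.3, 1.0, -2.4]), (np.float64(0.0), 1, [1.2, 0.7, -0.5, 1.7, -0.9, 0.8, -2.7])]
35 60 [(np.float64(0.0), 1, [0.7, 1.0, 0.2, 1.3, -1.0, 1.5, -2.4]), (np.float64(0.0), 1, [1.0, 0.9, -0.4, 1.3, -0.6, 1.4, -2.7])]
35 90 [(np.float64(0.0), 1, [0.8, 1.2, -0.3, 0.9, -0.4, 1.8, -2.4]), (np.float64(0.0), 1, [0.8, 1.1, -0.2, 0.9, -0.5, 1.9, -2.5])]
35 120 [(np.float64(0.178), -1, ''), (np.float64(0.254), 1, '')]
35 150 [(np.float64(0.285), -1, ''), (np.float64(0.377), -1, '')]
```

```bash
cat >> h.py <<'E'
from scipy.spatial.transform import Rotation as Ro
def paddles():
    t=cam("top");s=cam("side");out=[]
    B=lambda c,k:[np.array(b[0]) for b in blobs(mask(c,k),60)]
    for g in B(t,"green"):
        G=plane(t,g,.017)
        if G[1]<-.27: continue
        g2=min(B(s,"green"),key=lambda q:np.linalg.norm(q-proj(s,G)))
        w=min([q for q in B(t,"wood") if plane(t,q,.02)[1]<.15],key=lambda q:abs(np.linalg.norm(q-g)-33))
        W=plane(t,w,.022);w2=min(B(s,"wood"),key=lambda q:np.linalg.norm(q-proj(s,W)))
        G=tri((t,g),(s,g2));W=tri((t,w),(s,w2));out.append((W,G))
    return sorted(out,key=lambda a:-a[0][1])
def Rpick(psi,e):
    X=np.array([np.cos(psi),np.sin(psi),0]);Z=np.array([0,0,1.])
    z=-Z*np.cos(e)-X*np.sin(e);x=-X*np.cos(e)+Z*np.sin(e);return np.c_[x,np.cross(z,x),z]
def turn(R): return np.degrees(Ro.from_matrix(R@np.array(r.get_state()["ee_rot"]).T).as_rotvec()).round(1)
def delta(P): return ((np.array(P)-r.get_state()["position"])*1e3).round(1)
E
python3 - <<'E'
from h import *
for W,G in paddles():
    d=G-W;psi=np.arctan2(d[1],d[0]);P=W+.582*d
    print(W.round(4),G.round(4),np.linalg.norm(d).round(4),"psi",np.degrees(psi).round(1),"grip",P.round(4),"d",delta(P),"turn",turn(Rpick(psi,np.radians(20))))
E
```

```text
[0.4783 0.01   0.0204] [ 0.5639 -0.0037  0.0171] 0.0868 psi -9.1 grip [0.5282 0.002  0.0185] d [  45.1 -157.8 -268.9] turn [1.  4.9 9.3]
[ 0.4634 -0.0999  0.0202] [ 0.5495 -0.1114  0.0164] 0.0869 psi -7.6 grip [ 0.5135 -0.1066  0.018 ] d [  30.4 -266.4 -269.4] turn [ 1.   4.9 10.8]
[ 0.4689 -0.1577  0.02  ] [ 0.5532 -0.1751  0.0158] 0.0862 psi -11.6 grip [ 0.518  -0.1678  0.0175] d [  34.9 -327.6 -269.8] turn [1.1 4.9 6.8]
```

>>> {"api": "drive_tool", "payload": {"series": [[[0,1,1,4,-40,-10,-0.1],[0,2,3,8,-80,-20,-0.1],[1,3,5,12,-120,-40,-0.1],[1.1,4.9,6.8,17,-160,-60,-0.1],[1.1,4.9,6.8,21,-200,-80,-0.1],[1.1,4.9,6.8,25,-240,-100,-0.1],[1.1,4.9,6.8,30,-280,-120,-0.1],[1.1,4.9,6.8,35,-326,-150,-0.1],[1.1,4.9,6.8,35,-326,-170,-0.1],[1.1,4.9,6.8,35,-326,-170,-0.1],[1.1,4.9,6.8,35,-326,-170,-0.1],[1.1,4.9,6.8,35,-326,-170,-0.1]]]}}

```text
clock: 12.98
position: [0.5184, -0.1659, 0.1175]
ee_rot: [[-0.92, 0.202, -0.336], [0.189, 0.979, 0.069], [0.343, -0.0, -0.939]]
ft_force: [0.7, -0.0, 0.1]
grip_width: 0.0395
grasp_force: 0.0
```

```bash
python3 - <<'E'
from h import *
c=cam("wrist");save(c,"w7.png",1)
s=r.get_state();print(np.round(s["position"],4),np.round(s["ee_rot"],3).tolist(),np.round(s["q"],2))
W,G=np.array([.4689,-.1577,.022]),np.array([.5532,-.1751,.018]);print(proj(c,W),proj(c,G),proj(c,W+.582*(G-W)))
for k in("wood","green"):
    for b in blobs(mask(c,k),150): print(k,b[0],b[1],np.round(b[2][1],1),round(b[2][2],1))
E
```

```text
[ 0.5188 -0.1656  0.1183] [[-0.921, 0.201, -0.334], [0.188, 0.98, 0.069], [0.341, 0.0, -0.94]] [ 0.04  0.75  0.27  1.66 -0.18  1.12  1.75]
[250.91199652 181.57578494] [250.79850292 296.58240836] [250.84597205 248.4804546 ]
wood [470.0, 152.6] [449, 69, 44, 167, 5244] [166.2  33.6] 85.8
wood [324.6, 160.9] [308, 78, 35, 168, 3870] [167.   25.3] 85.9
wood [251.1, 184.4] [240, 100, 23, 168, 3496] [167.  22.] 90.0
wood [146.2, 314.3] [137, 283, 24, 63, 745] [20.3 63. ] 6.2
wood [361.8, 314.3] [348, 283, 24, 63, 741] [63.1 20.1] 83.7
wood [322.8, 369.6] [113, 360, 370, 16, 3908] [369.  15.] 0.0
green [476.7, 262.8] [456, 235, 41, 60, 1994] [60.4 37.8] 86.6
green [341.4, 255.8] [330, 244, 20, 31, 290] [33.3 14.4] 56.3
green [250.9, 282.1] [235, 266, 33, 31, 912] [30. 32.] 90.0
```

View pics/w7.png

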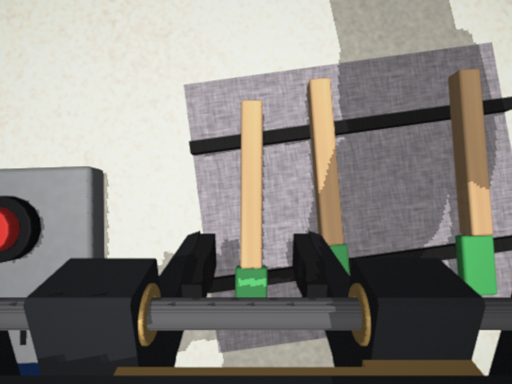

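The paddle is aligned with the tool at column 251, with the blade joint at row 268 as predicted. I'll descend and grasp.

>>> {"api": "drive_tool", "payload": {"series": [[[0,0,0,-1,-2,-30,-0.1],[0,0,0,-1,-2,-60,-0.1],[0,0,0,-1,-2,-76,-0.1],[0,0,0,-1,-2,-83,-0.1],[0,0,0,-1,-2,-83,-0.1],[0,0,0,-1,-2,-83,-0.1],[0,0,0,-1,-2,-83,-1],[0,0,0,-1,-2,-83,-1],[0,0,0,-1,-2,-83,-1],[0,0,0,-1,-2,-83,-1]]], "newtons": 40}}

```text
clock: 13.87
position: [0.517, -0.1694, 0.0354]
ee_rot: [[-0.92, 0.203, -0.335], [0.191, 0.979, 0.068], [0.341, -0.001, -0.94]]
ft_force: [0.8, 0.8, 6.2]
grip_width: 0.0156
grasp_force: 40.1
```

```bash
cat > plan.py <<'E'
from h import *
import kin
C=np.array([.610,-.361]);a=np.radians(-8.3);sx=np.array([np.cos(a),np.sin(a)]);sy=np.array([-sx[1],sx[0]])
phi=a-np.pi/2
def cell(i,j,off=.0154,dx=0,dy=0): return C+(.0225*i+dx)*sx+(.0225*j+dy+off)*sy
def sim(Pf,Rf,q,n=24,P0=None,R0=None):
    P0,R0=kin.fk(q);rv=(Ro.from_matrix(Rf)*R0.inv()).as_rotvec();m=[]
    for t in np.linspace(1/n,1,n):
        e,q=kin.ik(P0+(Pf-P0)*t,(Ro.from_rotvec(rv*t)*R0).as_matrix(),q,1e-2);m.append(e)
    return max(m),q
E
python3 - <<'E'
from plan import *
s=r.get_state();q=np.array(s["q"]);P,R=kin.fk(q);print(P-s["position"],(R.as_matrix()-s["ee_rot"]).round(3).tolist())
T=np.r_[cell(1,-1),.255];Rf=kin.Rplace(phi,np.radians(20))
print(T.round(4),turn(Rf),delta(T))
up=np.array(s["position"])+[0,0,.2]
e,q1=sim(up,np.array(s["ee_rot"]),q,8);print("up",e,q1.round(2))
e,q2=sim(T,Rf,q1);print("direct",e,q2.round(2))
Ry=Ro.from_euler('z',-86.7,degrees=True).as_matrix()@np.array(s["ee_rot"])
e,q3=sim(T,Ry,q1);print("yaw",e,q3.round(2));e,q4=sim(T,Rf,q3);print("then tilt",e,q4.round(2))
e,q5=sim(T-[0,0,.115],Rf,q2,8);print("down",e,q5.round(2))
E
```

```text
[-0.01117377  0.00100092 -0.00130112] [[-0.001, 0.005, 0.006], [-0.004, -0.001, 0.026], [-0.001, 0.027, -0.0]]
[ 0.6312 -0.3713  0.255 ] [-79.7 -55.9 -66.7] [ 114.3 -201.9  219.6]
up 6.268122562531083e-06 [ 0.01  0.61  0.3   1.58 -0.12  1.33  1.71]
direct 2.49712626221845e-05 [-0.62  1.29  1.23  1.54  0.13  0.77 -0.18]
yaw 6.624481439019887e-06 [ 0.32  0.87  0.5   1.11 -0.66  1.49  0.7 ]
then tilt 1.8394862672788057e-05 [-0.62  1.29  1.23  1.54  0.13  0.77 -0.18]
down 2.914888234629668e-06 [-0.6   1.45  1.15  1.51  0.08  0.73 -0.3 ]
```

>>> {"api": "drive_tool", "payload": {"series": [[[0,0,0,0,0,20,-1],[0,0,0,0,0,60,-1],[0,0,0,0,0,100,-1],[0,0,0,0,0,140,-1],[0,0,0,0,0,180,-1],[0,0,0,0,0,220,-1],[0,0,0,0,0,220,-1],[0,0,0,0,0,220,-1]]]}}

```text
clock: 14.53
position: [0.5177, -0.1698, 0.2571]
ee_rot: [[-0.922, 0.203, -0.331], [0.192, 0.979, 0.068], [0.337, -0.001, -0.941]]
ft_force: [1.1, -0.4, -0.6]
grip_width: 0.0153
grasp_force: 40.0
```

>>> {"api": "drive_tool", "payload": {"series": [[[-4.8,-3.4,-4,0,-5,5,-1],[-9.6,-6.7,-8,5,-15,10,-1],[-14.4,-10.1,-12,10,-25,10,-1],[-19.2,-13.4,-16,15,-40,10,-1],[-24,-16.8,-20,20,-55,10,-1],[-28.7,-20.1,-24,30,-70,10,-1],[-33.5,-23.5,-28,40,-85,10,-1],[-38.3,-26.8,-32,50,-95,10,-1],[-43.1,-30.2,-36,60,-105,10,-1],[-47.8,-33.5,-40,70,-120,10,-1],[-52.6,-36.9,-44,80,-135,10,-1],[-57.4,-40.2,-48,82,-145,10,-1]]]}}

```text
clock: 15.53
position: [0.599, -0.3147, 0.2642]
ee_rot: [[-0.34, 0.94, 0.005], [0.617, 0.228, -0.753], [-0.709, -0.253, -0.658]]
ft_force: [-0.3, -0.4, -1.6]
grip_width: 0.015
grasp_force: 40.0
```

```bash
python3 - <<'E'
from plan import *
s=r.get_state();print(np.round(s["q"],2),np.round(s["joint_velocities"],2),s["ft_force"],s["grip_width"],s["grasp_force"])
T=np.r_[cell(1,-1),.255];print(np.round(s["position"],4),turn(kin.Rplace(phi,np.radians(20))),delta(T))
E
```

```text
[-0.56  0.81  0.96  1.78  0.33  0.68  0.26] [-0.54  0.93  0.82  0.04  0.11 -0.24 -1.48] [-0.2878963  -0.42314784 -1.55577971] 0.015034918992213445 39.995896043255925
[ 0.599  -0.3147  0.2642] [-22.1 -15.6 -18.6] [ 32.3 -56.6  -9.2]
```

>>> {"api": "drive_tool", "payload": {"series": [[[-5,-3.5,-4.2,6,-12,0,-1],[-10,-7,-8.4,12,-24,0,-1],[-15,-10.6,-12.6,20,-38,0,-1],[-20,-14,-16.8,28,-50,0,-1],[-22.1,-15.6,-18.6,32,-57,0,-1],[-22.1,-15.6,-18.6,32,-57,0,-1],[-22.1,-15.6,-18.6,32,-57,0,-1],[-22.1,-15.6,-18.6,32,-57,0,-1]]]}}

```text
clock: 16.2
position: [0.6294, -0.3716, 0.2647]
ee_rot: [[0.046, 0.99, -0.135], [0.344, -0.143, -0.928], [-0.938, -0.004, -0.347]]
ft_force: [-0.1, 0.5, 0.1]
grip_width: 0.0156
grasp_force: 40.0
```

```bash
python3 - <<'E'
from plan import *
s=r.get_state();print(np.round(s["q"],2),np.round(s["joint_velocities"],2))
T=np.r_[cell(1,-1),.255];print(np.round(s["position"],4),turn(kin.Rplace(phi,np.radians(20))),delta(T))
c=cam("wrist");d=cam("side");t=cam("top")
x,y=proj(d,(.61,-.36,.13)).astype(int);print("side off",x-70,y-70)
x2,y2=proj(t,(.61,-.36,.13)).astype(int);print("top off",x2-60,y2-60)
im=np.hstack([cv2.resize(c["color"],(400,300)),cv2.resize(d["color"][y-70:y+70,x-70:x+70],(300,300)),])
cv2.imwrite("pics/w8.png",im[:,:,::-1])
import pickle;pickle.dump((c,d,t),open("w8.pkl","wb"))
E
```

```text
[-0.58  1.21  1.16  1.61  0.26  0.77 -0.21] [-0.   -0.03  0.01  0.   -0.    0.   -0.  ]
[ 0.6294 -0.3716  0.2647] [-0.3 -0.2 -0.1] [ 1.8  0.4 -9.7]
side off 261 227
top off 333 131
```

View pics/w8.png

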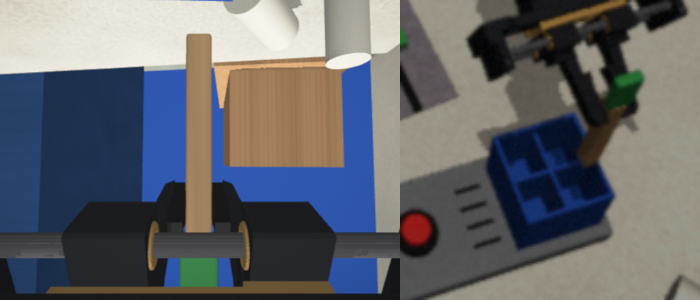

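The paddle is held upright above the far cell. In the wrist view the foot is at about (254,45) raw. I'll check that against the expected foot point.

```bash
python3 - <<'E'
from plan import *
import pickle
c,d,t=pickle.load(open("w8.pkl","rb"));s=r.get_state();p=np.array(s["position"])
f=np.r_[p[:2]-.0154*sy,p[2]-.112]
print("foot",f.round(4),"cell",cell(1,-1,0).round(4))
for k in(0,.01,-.01): print(k,proj(c,f+np.r_[k*sy,0]+[0,0,0]), "near edge",proj(c,f+np.r_[(k+.008)*sy,0]))
for b in blobs(mask(c,"wood"),300): print(b[0],b[1],b[2])
print("side foot",proj(d,f),"top foot",proj(t,f))
for n,cc in(("side",d),("top",t)):
    for b in blobs(mask(cc,"wood",40),15):
        if abs(b[0][0]-proj(cc,f)[0])<30 and abs(b[0][1]-proj(cc,f)[1])<40: print(n,b[0],b[1],np.round(cv2.boxPoints(b[2])).tolist())
    # cup top corners reprojection
    print(n,[proj(cc,np.r_[C+.047*i*sx+.047*j*sy,.109]).round(1).tolist() for i,j in((-1,-1),(-1,1),(1,1),(1,-1))])
    bl=max(blobs(mask(cc,"blue"),200),key=lambda b:b[1][4]);print(bl[1],np.round(cv2.boxPoints(bl[2]),1).tolist())
E
```

```text
foot [ 0.6277 -0.3866  0.1535] cell [ 0.629  -0.3865]
0 [256.99429145  50.72416999] near edge [257.18347873  42.47439161]
0.01 [257.23393146  40.27432913] near edge [257.4499677   30.85376446]
-0.01 [256.78286637  59.94365877] near edge [256.94991657  52.65919897]
[253.9, 173.1] [237, 44, 35, 254, 8103] ((254.0, 170.5), (253.0, 34.0), 90.0)
[359.6, 144.0] [274, 73, 169, 140, 20895] ((358.0, 142.5), (168.0, 139.0), 0.0)
[194.4, 314.8] [189, 283, 15, 64, 547] ((195.40567016601562, 314.4949035644531), (13.169961929321289, 63.285987854003906), 3.094058036804199)
[313.5, 314.8] [305, 283, 15, 64, 556] ((312.5787048339844, 314.4958801269531), (63.28083419799805, 13.192267417907715), 86.98721313476562)
[267.3, 369.5] [60, 360, 369, 16, 3962] ((244.0, 367.5), (368.0, 15.0), 0.0)
side foot [347.83492276 300.66247809] top foot [407.00964035 182.88898586]
side [353.7, 291.0] [345, 277, 22, 27, 218] [[341.0, 300.0], [357.0, 272.0], [366.0, 277.0], [351.0, 305.0]]
side [[319.8, 329.7], [302.2, 289.3], [340.1, 277.0], [360.0, 315.6]]
[304, 280, 57, 52, 911] [[303.29998779296875, 291.5], [343.0, 275.29998779296875], [361.1000061035156, 319.70001220703125], [321.3999938964844, 335.8999938964844]]
top [398.9, 155.1] [397, 148, 5, 15, 30] [[397.0, 162.0], [398.0, 148.0], [401.0, 148.0], [400.0, 162.0]]
top [396.7, 176.4] [395, 167, 5, 18, 35] [[394.0, 184.0], [396.0, 167.0], [400.0, 167.0], [398.0, 184.0]]
top [422.8, 173.8] [418, 170, 8, 8, 38] [[418.0, 170.0], [425.0, 170.0], [425.0, 177.0], [418.0, 177.0]]
top [[407.3, 213.9], [370.5, 207.5], [375.2, 171.5], [411.6, 177.8]]Traceback (most recent call last):
  File "<stdin>", line 14, in <module>
ValueError: max() iterable argument is empty
```

>>> {"api": "drive_tool", "payload": {"series": [[[0,0,0,0,0,-20,-1],[0,0,0,0,0,-50,-1],[0,0,0,0,0,-80,-1],[0,0,0,0,0,-105,-1],[0,0,0,0,0,-115,-1],[0,0,0,0,0,-115,-1],[0,0,0,0,0,-115,-1]]]}}

```text
clock: 16.93
position: [0.6306, -0.3716, 0.1513]
ee_rot: [[0.048, 0.99, -0.134], [0.342, -0.143, -0.929], [-0.938, -0.001, -0.346]]
ft_force: [-0.4, 0.4, 0.7]
grip_width: 0.016
grasp_force: 40.0
```

>>> {"api": "drive_tool", "payload": {"series": [[[0,0,0,0,0,-4,-1],[0,0,0,0,0,-8,-1],[0,0,0,0,0,-12,-1],[0,0,0,0,0,-12,-1],[0,0,0,0,0,-12,-1]]]}}

```text
clock: 17.35
position: [0.6306, -0.3714, 0.1383]
ee_rot: [[0.048, 0.99, -0.134], [0.342, -0.143, -0.929], [-0.938, -0.001, -0.346]]
ft_force: [0.5, 0.5, 1.4]
grip_width: 0.0152
grasp_force: 40.0
```

>>> {"api": "drive_tool", "payload": {"series": [[[0,0,0,0,0,-3,-1],[0,0,0,0,0,-3,-1],[0,0,0,0,0,-3,-0.35],[0,0,0,0,0,-2,-0.35],[0,0,0,0,0,-1,-0.35],[0,0,0,0,0,-1,-0.35],[0,0,0,2,15,3,-0.35],[0,0,0,5,35,10,-0.35],[0,0,0,11,75,25,-0.35],[0,0,0,16,110,50,-0.35],[0,0,0,16,120,85,-0.35],[0,0,0,16,120,120,-0.35]]]}}

```text
clock: 18.35
position: [0.6495, -0.2451, 0.2575]
ee_rot: [[0.044, 0.991, -0.127], [0.346, -0.134, -0.929], [-0.937, -0.003, -0.348]]
ft_force: [0.6, 0.6, 0.9]
grip_width: 0.0288
grasp_force: 0.0
```

```bash
python3 - <<'E'
from plan import *
s=r.get_state();print(np.round(s["position"],4),np.round(s["q"],2))
d=cam("side");t=cam("top");x,y=proj(d,(.58,-.25,.1)).astype(int)
x2,y2=proj(t,(.58,-.2,.1)).astype(int)
im=np.hstack([cv2.resize(d["color"][y-80:y+80,x-100:x+100],(500,400)),cv2.resize(t["color"][y2-80:y2+80,x2-60:x2+60],(300,400))])
cv2.imwrite("pics/w9.png",im[:,:,::-1])
E
```

```text
[ 0.6495 -0.2451  0.2575] [-0.74  1.22  1.13  1.57  0.22  0.96 -0.25]
```

View pics/w9.png

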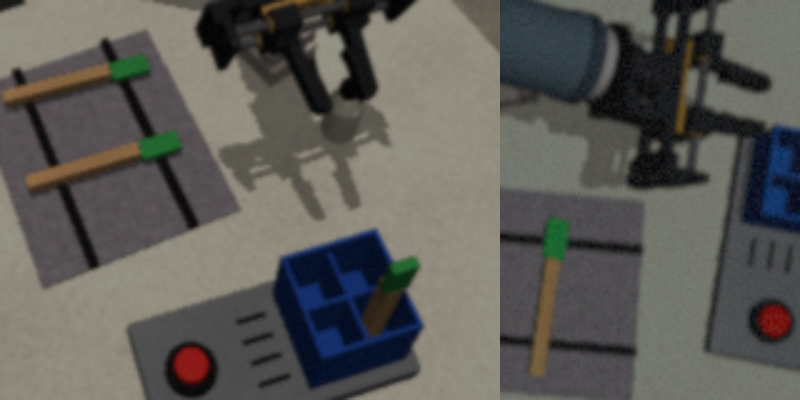

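Paddle one stands in the far cell. The other two lie undisturbed on the mat. Next is the middle one.

```bash
python3 - <<'E'
from plan import *
for W,G in paddles():
    d=G-W;psi=np.arctan2(d[1],d[0]);P=W+.582*d
    print(W.round(4),G.round(4),np.linalg.norm(d).round(4),"psi",np.degrees(psi).round(1),"grip",P.round(4),"d",delta(P),"turn",turn(Rpick(psi,np.radians(20))))
E
```

```text
[0.4786 0.0101 0.0193] [ 0.564  -0.0036  0.0161] 0.0865 psi -9.1 grip [0.5283 0.0022 0.0174] d [-118.5  252.3 -241. ] turn [78.5 57.8 68.7]
[ 0.4637 -0.1002  0.0198] [ 0.5494 -0.1117  0.0158] 0.0866 psi -7.6 grip [ 0.5136 -0.1069  0.0175] d [-133.2  143.3 -241. ] turn [77.9 58.9 69.8]
```

>>> {"api": "drive_tool", "payload": {"series": [[[4.7,3.5,4.2,-8,9,0,-0.1],[9.4,7.1,8.4,-16,18,0,-0.1],[14,10.6,12.6,-24,26,0,-0.1],[18.7,14.1,16.8,-32,35,0,-0.1],[23.4,17.7,21,-40,43,0,-0.1],[28,21.2,25.2,-48,52,0,-0.1],[32.7,24.7,29.3,-56,60,0,-0.1],[37.4,28.2,33.5,-64,69,0,-0.1],[42,31.8,37.7,-72,77,0,-0.1],[46.7,35.3,41.9,-80,86,-5,-0.1],[51.4,38.8,46.1,-88,95,-10,-0.1],[56.1,42.4,50.3,-96,103,-20,-0.1]]]}}

```text
clock: 19.55
position: [0.55, -0.147, 0.2379]
ee_rot: [[-0.866, 0.492, -0.089], [0.498, 0.829, -0.254], [-0.051, -0.264, -0.963]]
ft_force: [0.8, -0.2, -0.1]
grip_width: 0.0394
grasp_force: 0.0
```

>>> {"api": "drive_tool", "payload": {"series": [[[4.7,3.5,4.2,-8,9,-15,-0.1],[9.4,7.1,8.4,-16,18,-35,-0.1],[14,10.6,12.6,-24,26,-55,-0.1],[18.7,14.1,16.8,-32,35,-80,-0.1],[21.8,16.5,19.5,-37,40,-110,-0.1],[21.8,16.5,19.5,-37,40,-120,-0.1],[21.8,16.5,19.5,-37,40,-120,-0.1],[21.8,16.5,19.5,-37,40,-120,-0.1]]]}}

```text
clock: 20.22
position: [0.5132, -0.1082, 0.1176]
ee_rot: [[-0.933, 0.139, -0.333], [0.133, 0.99, 0.04], [0.335, -0.007, -0.942]]
ft_force: [-0.5, 0.0, 1.4]
grip_width: 0.0397
grasp_force: 0.0
```

```bash
cat >> plan.py <<'E'
def chk(W,G):
    W=np.array(W);G=np.array(G)
    s=r.get_state();c=cam("wrist");d=G-W;psi=np.arctan2(d[1],d[0])
    print(np.round(s["position"],4),np.round(s["q"],2),s["grip_width"],"turn",turn(Rpick(psi,np.radians(20))),"delta",delta(np.r_[(W+.582*d)[:2],.035]))
    j=W+.735*d;print("pred W",proj(c,W),"junction",proj(c,np.r_[j[:2],.028]),"cx",c["cx"])
    for b in blobs(mask(c,"wood"),1500): print(b[0],b[1],np.round(b[2][1],1),round(b[2][2],1))
E
python3 -c "
from plan import *
chk([0.4637,-0.1002,0.022],[0.5494,-0.1117,0.018])"
```

```text
[ 0.5132 -0.1082  0.1176] [-0.05  0.71  0.24  1.72 -0.16  1.08  1.69] 0.03973033346513469 turn [0.5 0.5 0.3] delta [ -0.4   1.3 -83.6]
pred W [255.62756164 180.50639062] junction [256.10861719 267.7720053 ] cx 253.98085880655032
[256.0, 183.6] [245, 99, 23, 168, 3531] [167.  22.] 90.0
[403.6, 178.5] [389, 98, 30, 161, 4477] [160.  29.] 90.0
[322.7, 369.6] [113, 360, 370, 16, 3906] [369.  15.] 0.0
```

>>> {"api": "drive_tool", "payload": {"series": [[[0,0,0,0,1,-30,-0.1],[0,0,0,0,1,-60,-0.1],[0,0,0,0,1,-76,-0.1],[0,0,0,0,1,-83,-0.1],[0,0,0,0,1,-83,-0.1],[0,0,0,0,1,-83,-0.1],[0,0,0,0,1,-83,-1],[0,0,0,0,1,-83,-1],[0,0,0,0,1,-83,-1],[0,0,0,0,1,-83,-1]]], "newtons": 40}}

```text
clock: 21.1
position: [0.514, -0.1074, 0.0354]
ee_rot: [[-0.933, 0.138, -0.331], [0.132, 0.99, 0.04], [0.334, -0.006, -0.943]]
ft_force: [1.0, 0.5, 5.3]
grip_width: 0.016
grasp_force: 40.1
```

>>> {"api": "drive_tool", "payload": {"series": [[[0,0,0,0,0,20,-1],[0,0,0,0,0,60,-1],[0,0,0,0,0,100,-1],[0,0,0,0,0,140,-1],[0,0,0,0,0,180,-1],[0,0,0,0,0,225,-1],[0,0,0,0,0,225,-1],[0,0,0,0,0,225,-1]]]}}

```text
clock: 21.77
position: [0.5149, -0.1077, 0.2624]
ee_rot: [[-0.935, 0.138, -0.327], [0.132, 0.99, 0.04], [0.329, -0.006, -0.944]]
ft_force: [-0.0, -0.5, -2.2]
grip_width: 0.0157
grasp_force: 40.0
```

>>> {"api": "drive_tool", "payload": {"series": [[[-4.7,-3.5,-4.2,3,-7,0,-1],[-9.4,-7.1,-8.4,6,-14,0,-1],[-14,-10.6,-12.6,10,-20,0,-1],[-18.7,-14.1,-16.8,13,-27,0,-1],[-23.4,-17.7,-21,16,-34,0,-1],[-28,-21.2,-25.2,20,-40,0,-1],[-32.7,-24.7,-29.3,25,-47,0,-1],[-37.4,-28.2,-33.5,30,-54,0,-1],[-42,-31.8,-37.7,35,-60,0,-1],[-46.7,-35.3,-41.9,40,-70,0,-1],[-51.4,-38.8,-46.1,45,-80,0,-1],[-56.1,-42.4,-50.3,50,-90,0,-1]]]}}

```text
clock: 22.77
position: [0.5629, -0.1971, 0.2588]
ee_rot: [[-0.36, 0.933, 0.012], [0.608, 0.244, -0.755], [-0.708, -0.265, -0.655]]
ft_force: [-0.2, 0.7, -1.3]
grip_width: 0.0157
grasp_force: 40.0
```

>>> {"api": "drive_tool", "payload": {"series": [[[-4.7,-3.5,-4.2,5,-9,0,-1],[-9.4,-7.1,-8.4,10,-18,0,-1],[-14,-10.6,-12.6,15,-27,0,-1],[-18.7,-14.1,-16.8,20,-36,0,-1],[-21.9,-16.6,-19.6,22,-43,0,-1],[-21.9,-16.6,-19.6,22,-43,0,-1],[-21.9,-16.6,-19.6,22,-43,0,-1],[-21.9,-16.6,-19.6,22,-43,0,-1]]]}}

```text
clock: 23.43
position: [0.5847, -0.2406, 0.2596]
ee_rot: [[0.048, 0.99, -0.135], [0.343, -0.143, -0.929], [-0.938, -0.001, -0.346]]
ft_force: [-0.3, 0.2, -0.6]
grip_width: 0.0157
grasp_force: 40.0
```

```bash
cat >> plan.py <<'E'
def chk2(i,j,off=.0154,dx=0,dy=0):
    s=r.get_state();c=cam("wrist");p=np.array(s["position"]);f=np.r_[p[:2]-off*sy,p[2]-.112]
    print(p.round(4),np.round(s["q"],2),s["grip_width"],"turn",turn(kin.Rplace(phi,np.radians(20))),"delta",delta(np.r_[cell(i,j,off,dx,dy),.140]))
    print("pred foot near-bottom edge",proj(c,f+np.r_[.008*sy,0]),"junction",proj(c,f+np.r_[.008*sy,.125]))
    for b in blobs(mask(c,"wood"),1500): print(b[0],b[1],np.round(b[2][1],1),round(b[2][2],1))
E
python3 -c "
from plan import *
chk2(-1,1,dx=-.004)"
```

```text
[ 0.5847 -0.2406  0.2596] [-0.78  1.08  1.03  1.75  0.42  0.93 -0.44] 0.015653667692057595 turn [-0.3  0.  -0. ] delta [   4.4  -79.1 -120. ]
pred foot near-bottom edge [255.7844762   41.03312308] junction [255.13261076 303.30869702]
[253.6, 170.7] [237, 40, 35, 258, 8396] [257.  34.] 90.0
[365.5, 153.9] [292, 54, 145, 160, 14489] [144. 159.] -0.0
[268.6, 369.6] [60, 360, 369, 16, 3936] [368.  15.] 0.0
```

>>> {"api": "drive_tool", "payload": {"series": [[[0,0,0,1,-35,0,-1],[0,0,0,3,-79,0,-1],[0,0,0,3,-79,0,-1],[0,0,0,3,-79,0,-1],[0,0,0,3,-79,-30,-1],[0,0,0,3,-79,-60,-1],[0,0,0,3,-79,-90,-1],[0,0,0,3,-79,-108,-1],[0,0,0,3,-79,-108,-1]]]}}

```text
clock: 24.23
position: [0.5881, -0.3169, 0.1473]
ee_rot: [[0.045, 0.99, -0.134], [0.346, -0.141, -0.928], [-0.937, -0.004, -0.348]]
ft_force: [0.1, 0.7, -0.4]
grip_width: 0.0157
grasp_force: 40.0
```

>>> {"api": "drive_tool", "payload": {"series": [[[0,0,0,0,0,-4,-1],[0,0,0,0,0,-8,-1],[0,0,0,0,0,-12,-1],[0,0,0,0,0,-14,-1],[0,0,0,0,0,-14,-1]]]}}

```text
clock: 24.65
position: [0.5891, -0.3196, 0.1396]
ee_rot: [[0.052, 0.99, -0.134], [0.34, -0.144, -0.93], [-0.939, 0.003, -0.344]]
ft_force: [0.4, 2.3, 4.5]
grip_width: 0.0156
grasp_force: 40.0
```

Foot is on the floor, so I'll release and back off.

>>> {"api": "drive_tool", "payload": {"series": [[[0,0,0,0,0,1,-1],[0,0,0,0,0,1,-0.35],[0,0,0,0,0,1,-0.35],[0,0,0,0,0,1,-0.35],[0,0,0,0,0,1,-0.35],[0,0,0,2,15,3,-0.35],[0,0,0,5,35,10,-0.35],[0,0,0,11,75,25,-0.35],[0,0,0,12,90,50,-0.35],[0,0,0,12,95,85,-0.35],[0,0,0,12,95,120,-0.35],[0,0,0,12,95,120,-0.35]]]}}

```text
clock: 25.65
position: [0.6024, -0.2237, 0.2647]
ee_rot: [[0.057, 0.99, -0.131], [0.34, -0.143, -0.93], [-0.939, 0.009, -0.345]]
ft_force: [1.2, -1.3, 0.1]
grip_width: 0.0289
grasp_force: 0.0
```

```bash
python3 - <<'E'
from plan import *
s=r.get_state();print(np.round(s["position"],4))
t=cam("top");d=cam("side")
for n,c in(("top",t),("side",d)):
    print(n,[(b[0],b[1][2:]) for b in blobs(mask(c,"green"),40)],"exp",[proj(c,np.r_[cell(*ij,0),.175]).round(1).tolist() for ij in((1,-1),(-1,1))])
for W,G in paddles():
    d=G-W;psi=np.arctan2(d[1],d[0]);P=W+.582*d
    print(W.round(4),G.round(4),np.linalg.norm(d).round(4),"psi",np.degrees(psi).round(1),"grip",P.round(4),"d",delta(P),"turn",turn(Rpick(psi,np.radians(20))))
E
```

```text
[ 0.6024 -0.2237  0.2647]
top [([391.9, 197.4], [5, 10, 40]), ([249.0, 211.6], [12, 16, 130])] exp [[410.0, 180.7], [389.3, 195.8]]
side [([243.0, 214.6], [15, 10, 104]), ([320.0, 280.2], [11, 7, 47]), ([352.6, 293.9], [12, 7, 53])] exp [[350.4, 296.1], [320.7, 283.0]]
[0.4785 0.0101 0.0189] [ 0.5642 -0.0035  0.0166] 0.0868 psi -9.0 grip [0.5284 0.0022 0.0176] d [ -71.9  225.7 -239. ] turn [78.6 57.9 68.8]
```

>>> {"api": "drive_tool", "payload": {"series": [[[4.7,3.5,4.1,-4,14,0,-0.1],[9.4,6.9,8.3,-8,28,0,-0.1],[14.2,10.4,12.4,-12,42,0,-0.1],[18.9,13.9,16.5,-16,56,0,-0.1],[23.6,17.4,20.6,-20,70,0,-0.1],[28.3,20.8,24.8,-25,84,0,-0.1],[33,24.3,28.9,-30,98,0,-0.1],[37.7,27.8,33,-35,112,0,-0.1],[42.5,31.3,37.2,-40,126,0,-0.1],[47.2,34.7,41.3,-44,140,-5,-0.1],[51.9,38.2,45.4,-48,152,-10,-0.1],[56.6,41.7,49.5,-52,162,-20,-0.1]]]}}

```text
clock: 26.85
position: [0.5483, -0.0606, 0.2376]
ee_rot: [[-0.858, 0.505, -0.095], [0.512, 0.824, -0.244], [-0.045, -0.258, -0.965]]
ft_force: [0.6, -0.1, -0.4]
grip_width: 0.0395
grasp_force: 0.0
```

>>> {"api": "drive_tool", "payload": {"series": [[[4.7,3.5,4.1,-5,14,-15,-0.1],[9.4,6.9,8.3,-10,28,-35,-0.1],[14.2,10.4,12.4,-15,42,-55,-0.1],[18.9,13.9,16.5,-18,54,-80,-0.1],[22,16.2,19.3,-20,63,-110,-0.1],[22,16.2,19.3,-20,63,-127,-0.1],[22,16.2,19.3,-20,63,-127,-0.1],[22,16.2,19.3,-20,63,-127,-0.1]]]}}

```text
clock: 27.52
position: [0.5272, 0.0007, 0.1094]
ee_rot: [[-0.927, 0.158, -0.341], [0.149, 0.987, 0.052], [0.345, -0.002, -0.939]]
ft_force: [-0.8, 0.0, 0.0]
grip_width: 0.0397
grasp_force: 0.0
```

```bash
python3 -c "
from plan import *
chk([0.4785,0.0101,0.022],[0.5642,-0.0035,0.018])"
```

```text
[0.5272 0.0007 0.1094] [-0.15  0.73  0.14  1.7  -0.18  1.08  1.5 ] 0.039674504450791764 turn [ 0.1 -0.   0.1] delta [  0.2   1.4 -75.7]
pred W [255.75464289 181.62131859] junction [255.930916   272.46325195] cx 253.98085880655032
[255.9, 184.3] [245, 98, 23, 174, 3691] [173.  22.] 90.0
[323.0, 369.6] [113, 360, 370, 16, 3909] [369.  15.] 0.0
```

>>> {"api": "drive_tool", "payload": {"series": [[[0,0,0,0,1,-30,-0.1],[0,0,0,0,1,-55,-0.1],[0,0,0,0,1,-70,-0.1],[0,0,0,0,1,-75,-0.1],[0,0,0,0,1,-75,-0.1],[0,0,0,0,1,-75,-0.1],[0,0,0,0,1,-75,-1],[0,0,0,0,1,-75,-1],[0,0,0,0,1,-75,-1],[0,0,0,0,1,-75,-1]]], "newtons": 40}}

```text
clock: 28.4
position: [0.5289, 0.0017, 0.0363]
ee_rot: [[-0.928, 0.158, -0.336], [0.149, 0.987, 0.053], [0.34, -0.001, -0.94]]
ft_force: [0.8, 0.2, 5.4]
grip_width: 0.0152
grasp_force: 40.1
```

>>> {"api": "drive_tool", "payload": {"series": [[[0,0,0,0,0,20,-1],[0,0,0,0,0,60,-1],[0,0,0,0,0,100,-1],[0,0,0,0,0,140,-1],[0,0,0,0,0,180,-1],[0,0,0,0,0,225,-1],[0,0,0,0,0,225,-1],[0,0,0,0,0,225,-1]]]}}

```text
clock: 29.07
position: [0.53, 0.0016, 0.2635]
ee_rot: [[-0.93, 0.158, -0.331], [0.149, 0.987, 0.053], [0.336, -0.0, -0.942]]
ft_force: [-1.2, -0.1, -0.8]
grip_width: 0.0158
grasp_force: 40.0
```

>>> {"api": "drive_tool", "payload": {"series": [[[-4.7,-3.5,-4.1,6,-12,0,-1],[-9.4,-6.9,-8.3,12,-24,0,-1],[-14.2,-10.4,-12.4,19,-36,0,-1],[-18.9,-13.9,-16.5,26,-48,0,-1],[-23.6,-17.4,-20.6,33,-60,0,-1],[-28.3,-20.8,-24.8,40,-73,0,-1],[-33,-24.3,-28.9,47,-86,0,-1],[-37.7,-27.8,-33,54,-99,0,-1],[-42.5,-31.3,-37.2,60,-112,0,-1],[-47.2,-34.7,-41.3,67,-125,0,-1],[-51.9,-38.2,-45.4,74,-138,0,-1],[-56.6,-41.7,-49.5,80,-150,0,-1]]]}}

```text
clock: 30.07
position: [0.608, -0.1486, 0.2597]
ee_rot: [[-0.353, 0.936, 0.009], [0.611, 0.238, -0.755], [-0.709, -0.26, -0.656]]
ft_force: [0.3, -0.5, -1.5]
grip_width: 0.0155
grasp_force: 40.0
```

>>> {"api": "drive_tool", "payload": {"series": [[[-4.7,-3.5,-4.1,7,-15,0,-1],[-9.4,-6.9,-8.3,14,-30,0,-1],[-14.2,-10.4,-12.4,21,-45,0,-1],[-18.9,-13.9,-16.5,28,-60,0,-1],[-22.1,-16.3,-19.3,33,-72,0,-1],[-22.1,-16.3,-19.3,33,-72,0,-1],[-22.1,-16.3,-19.3,33,-72,0,-1],[-22.1,-16.3,-19.3,33,-72,0,-1]]]}}

```text
clock: 30.73
position: [0.6408, -0.2203, 0.2603]
ee_rot: [[0.049, 0.99, -0.135], [0.341, -0.144, -0.929], [-0.939, -0.001, -0.344]]
ft_force: [-0.1, 0.9, -0.1]
grip_width: 0.0159
grasp_force: 40.0
```

```bash
python3 -c "
from plan import *
chk2(1,1,dx=.003)"
```

```text
[ 0.6408 -0.2203  0.2603] [-0.71  1.08  0.94  1.58  0.46  1.06 -0.45] 0.015878609895127842 turn [-0.2  0.1 -0. ] delta [  -0.3 -107.1 -120.9]
pred foot near-bottom edge [255.62992774  40.76424419] junction [255.16213147 303.25588913]
[309.5, 164.3] [237, 43, 177, 255, 21409] [175.9 254.2] 0.3
[268.4, 369.6] [60, 360, 369, 16, 3944] [368.  15.] 0.0
```

>>> {"api": "drive_tool", "payload": {"series": [[[0,0,0,0,-35,0,-1],[0,0,0,-1,-70,0,-1],[0,0,0,-1,-107,0,-1],[0,0,0,-1,-107,0,-1],[0,0,0,-1,-107,0,-1],[0,0,0,-1,-107,-30,-1],[0,0,0,-1,-107,-60,-1],[0,0,0,-1,-107,-90,-1],[0,0,0,-1,-107,-109,-1],[0,0,0,-1,-107,-109,-1]]]}}

```text
clock: 31.62
position: [0.64, -0.3243, 0.1465]
ee_rot: [[0.046, 0.99, -0.134], [0.344, -0.142, -0.928], [-0.938, -0.004, -0.347]]
ft_force: [-1.0, -0.2, -0.4]
grip_width: 0.0155
grasp_force: 40.0
```

>>> {"api": "drive_tool", "payload": {"series": [[[0,0,0,0,0,-4,-1],[0,0,0,0,0,-8,-1],[0,0,0,0,0,-12,-1],[0,0,0,0,0,-13,-1],[0,0,0,0,0,-13,-1]]]}}

```text
clock: 32.03
position: [0.6407, -0.3272, 0.1393]
ee_rot: [[0.052, 0.99, -0.135], [0.339, -0.144, -0.929], [-0.939, 0.003, -0.343]]
ft_force: [-0.7, 0.2, 0.5]
grip_width: 0.0157
grasp_force: 40.0
```

>>> {"api": "drive_tool", "payload": {"series": [[[0,0,0,0,0,-1,-1],[0,0,0,0,0,-1,-0.35],[0,0,0,0,0,-1,-0.35],[0,0,0,0,0,0,-0.35],[0,0,0,0,0,0,-0.35],[0,0,0,2,15,3,-0.35],[0,0,0,5,35,10,-0.35],[0,0,0,11,75,25,-0.35],[0,0,0,12,90,50,-0.35],[0,0,0,0,120,85,-0.35],[0,0,0,-20,150,120,-0.35],[0,0,0,-20,150,120,-0.35]]]}}

```text
clock: 33.03
position: [0.6215, -0.1728, 0.2619]
ee_rot: [[0.053, 0.99, -0.13], [0.341, -0.14, -0.929], [-0.938, 0.005, -0.345]]
ft_force: [0.5, -0.8, -0.2]
grip_width: 0.029
grasp_force: 0.0
```

```bash
python3 - <<'E'
from plan import *
s=r.get_state();print(np.round(s["position"],4))
t=cam("top");d=cam("side")
for n,c in(("top",t),("side",d)):
    print(n,[(b[0],b[1][2:]) for b in blobs(mask(c,"green"),30)],"exp",[proj(c,np.r_[cell(*ij,0),.175]).round(1).tolist() for ij in((1,-1),(-1,1),(1,1))])
print("red",[b[:2] for b in blobs(mask(t,"red"),30)],[b[:2] for b in blobs(mask(d,"red"),30)])
for psi in (-8.3,80,-98.3): print(psi,turn(Rpick(np.radians(psi),0)))
x,y=proj(d,(.5,-.15,.1)).astype(int)
im=np.hstack([cv2.resize(d["color"][180:380,170:390],(440,400)),cv2.resize(t["color"][130:290,310:450],(350,400))]);cv2.imwrite("pics/w10.png",im[:,:,::-1])
E
```

```text
[ 0.6215 -0.1728  0.2619]
top [([395.2, 176.8], [5, 10, 40]), ([413.0, 180.9], [5, 9, 32]), ([391.4, 197.4], [6, 10, 41])] exp [[410.0, 180.7], [389.3, 195.8], [391.5, 177.6]]
side [([344.1, 273.7], [11, 6, 44]), ([320.1, 280.6], [11, 6, 46]), ([352.7, 293.8], [12, 7, 51])] exp [[350.4, 296.1], [320.7, 283.0], [340.3, 276.7]]
red [([376.4, 250.8], [370, 245, 13, 13, 98])] [([268.1, 333.5], [261, 326, 15, 16, 175])]
-8.3 [61.2 46.1 77.6]
80 [ 15.7 100.9 146.5]
-98.3 [69.1 -9.7 -0. ]
```

View pics/w10.png

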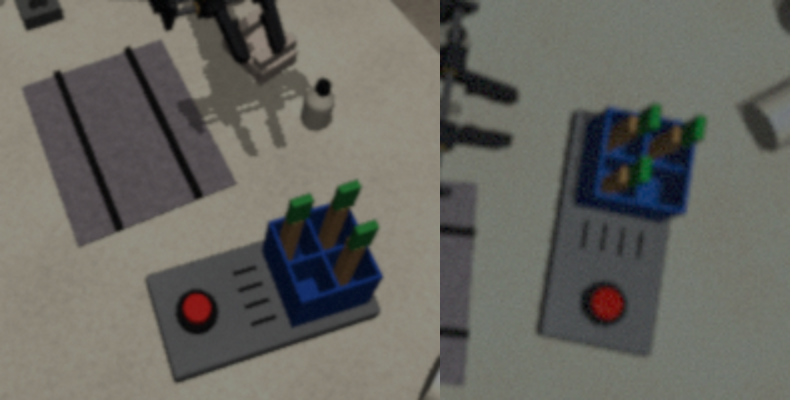

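All three paddles are upright in separate cells, green blade up, and the mat is empty. Next I'll press the button with closed fingers.

>>> {"api": "drive_tool", "payload": {"series": [[[4,3,5,-10,0,0,-1],[8,6,10.1,-20,0,0,-1],[11.9,9,15.1,-35,0,0,-1],[15.9,12,20.2,-50,0,0,-1],[19.9,15,25.2,-65,0,0,-1],[23.9,18,30.3,-80,0,0,-1],[27.8,21,35.3,-95,0,0,-1],[31.8,24,40.3,-110,-5,0,-1],[35.8,27,45.4,-120,-10,0,-1],[39.8,30,50.4,-130,-20,0,-1],[43.8,33,55.5,-140,-25,0,-1],[47.7,36,60.5,-150,-30,0,-1]]]}}

```text
clock: 34.13
position: [0.473, -0.2068, 0.2579]
ee_rot: [[-0.843, 0.517, 0.151], [0.451, 0.831, -0.326], [-0.294, -0.207, -0.933]]
ft_force: [-0.8, 0.8, -0.4]
grip_width: 0.0002
grasp_force: 0.0
```

>>> {"api": "drive_tool", "payload": {"series": [[[4,3,5,-5,-20,-10,-1],[8,6,10.1,-5,-40,-20,-1],[11.9,9,15.1,-5,-60,-40,-1],[13.5,10.1,17.1,-5,-80,-60,-1],[13.5,10.1,17.1,-5,-110,-80,-1],[13.5,10.1,17.1,-5,-136,-100,-1],[13.5,10.1,17.1,-5,-136,-120,-1],[13.5,10.1,17.1,-5,-136,-120,-1],[13.5,10.1,17.1,-5,-136,-120,-1]]]}}

```text
clock: 34.88
position: [0.467, -0.3418, 0.1359]
ee_rot: [[-0.974, 0.224, 0.035], [0.221, 0.973, -0.067], [-0.049, -0.058, -0.997]]
ft_force: [0.6, 0.1, -0.0]
grip_width: 0.0005
grasp_force: 0.0
```

```bash
python3 - <<'E'
from plan import *
s=r.get_state();print(np.round(s["position"],4),s["ft_force"],s["grip_width"],turn(Rpick(np.radians(-8.3),0)),delta([.4665,-.339,.065]))
c=cam("wrist");print(proj(c,(.4665,-.339,.04)),[b[:2] for b in blobs(mask(c,"red",40),100)])
for b in blobs(mask(c,"red",40),300): print([plane(c,b[0],z).round(4).tolist() for z in(.035,.042)])
E
```

```text
[ 0.467  -0.3418  0.1359] [ 0.55885089  0.12819215 -0.02006001] 0.0004777291231229282 [3.8 2.2 4.6] [ -0.5   2.8 -70.9]
[264.53762639 197.70468879] [([263.7, 197.6], [242, 175, 44, 46, 1575])]
[[0.4682, -0.3401, 0.035], [0.4655, -0.3394, 0.042]]
```

>>> {"api": "drive_tool", "payload": {"series": [[[3.8,2.2,4.6,-1,2,-20,-1],[3.8,2.2,4.6,-1,2,-45,-1],[3.8,2.2,4.6,-1,2,-60,-1],[3.8,2.2,4.6,-1,2,-66,-1],[3.8,2.2,4.6,-1,2,-66,-1],[3.8,2.2,4.6,-1,2,-66,-1]]]}}

```text
clock: 35.43
position: [0.4691, -0.3391, 0.0734]
ee_rot: [[-0.99, 0.14, 0.006], [0.14, 0.99, -0.002], [-0.006, -0.001, -1.0]]
ft_force: [-0.3, -0.1, 0.0]
grip_width: 0.0003
grasp_force: 0.0
```

>>> {"api": "drive_tool", "payload": {"series": [[[0,0,0,0,0,-3,-1],[0,0,0,0,0,-6,-1],[0,0,0,0,0,-6,-1],[0,0,0,0,0,-6,-1]]]}}

```text
clock: 35.77
position: [0.4694, -0.3398, 0.067]
ee_rot: [[-0.99, 0.141, 0.007], [0.141, 0.99, -0.002], [-0.007, -0.002, -1.0]]
ft_force: [2.8, 0.2, 3.7]
grip_width: 0.0003
grasp_force: 1.9
```

Contact at about TCP z 0.067. I'll press further until it bottoms out.

>>> {"api": "drive_tool", "payload": {"series": [[[0,0,0,0,0,-3,-1],[0,0,0,0,0,-6,-1],[0,0,0,0,0,-8,-1],[0,0,0,0,0,-8,-1],[0,0,0,0,0,-8,-1]]]}}

```text
clock: 36.18
position: [0.4697, -0.34, 0.0644]
ee_rot: [[-0.99, 0.141, 0.008], [0.141, 0.99, -0.001], [-0.008, 0.0, -1.0]]
ft_force: [-12.6, 12.8, 65.6]
grip_width: 0.0002
grasp_force: 32.6
```

>>> {"api": "drive_tool", "payload": {"series": [[[0,0,0,0,0,20,-1],[0,0,0,0,0,50,-1],[0,0,0,-20,30,90,-1],[0,0,0,-30,60,130,-1],[0,0,0,-30,100,150,-1],[0,0,0,-30,140,160,-1],[0,0,0,-30,140,160,-1],[0,0,0,-30,140,160,-1]]]}}

```text
clock: 36.85
position: [0.4385, -0.1952, 0.2195]
ee_rot: [[-0.991, 0.135, 0.006], [0.135, 0.991, 0.0], [-0.005, 0.001, -1.0]]
ft_force: [-0.1, -0.8, 0.3]
grip_width: 0.0002
grasp_force: 0.0
```

```bash
python3 - <<'E'
from plan import *
s=r.get_state();print(np.round(s["position"],4),s["ft_force"])
t=cam("top");d=cam("side")
for n,c in(("top",t),("side",d)):
    print(n,[b[:2] for b in blobs(mask(c,"green"),30)])
    for k in("red","orange","blue"): print(k,[b[0] for b in blobs(mask(c,k),30)])
E
```

```text
[ 0.4385 -0.1952  0.2195] [-0.05953649 -0.79758712  0.3034931 ]
top [([395.2, 176.4], [393, 172, 5, 10, 34]), ([413.1, 181.0], [411, 177, 5, 9, 32]), ([391.6, 197.1], [390, 193, 5, 10, 39])]
red []
orange [[152.1, 206.7]]
blue [[388.5, 200.1], [103.7, 245.4]]
side [([344.2, 274.1], [339, 271, 11, 7, 49]), ([320.4, 280.5], [315, 278, 11, 6, 47]), ([352.6, 294.0], [347, 291, 12, 7, 52])]
red [[268.1, 333.8]]
orange []
blue [[328.2, 313.5]]
```

```bash
python3 -c "
from rig import r
print(r.hand_in())"
```

```text
the job is handed in; nothing more can be done
None
```

The job is handed in: both bottles are closed with their own stoppers, all three paddles present stand blade-up in the cup, and the dryer button was then pressed until it bottomed out (the wrist read about 66 N at that moment).

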